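# Load and depth-check the dry-block heater

### The job

Get the clinic's block heater ready: plug every coloured block that stands on the red rack fully home into the heater, any socket. Then check the well of each block present, in the order blue, green, yellow: lower the depth rod upright until it bottoms out and hold it lightly on the bottom for three seconds. When all are checked, press the tally counter's lever fully down and let it right up once for each block, no more and no fewer, and leave the rod back home in its stand, without shifting the spray bottle, bowl or jar.

Things in the scene. Friction and masses are not known exactly. Their poses are not given: they have to be found in the camera images.
- blue_mid (a point): centre (half-way up) of the blue anodised aluminium block; None if this block is absent today. Block 48 (its x) x 60 (its y) x 60 mm high, 0.36 kg or so, its foot bevelled 3 mm over the lowest 6 mm. A round blind well 16 mm wide opens in the middle of its top face and is 42 mm deep, so its flat bottom is 12 mm below this point (mouth 30 mm above). z is up. Starts upright on the red rack
- green_mid (a point): centre (half-way up) of the green anodised aluminium block; None if this block is absent today. Block 48 (its x) x 60 (its y) x 60 mm high, 0.36 kg or so, its foot bevelled 3 mm over the lowest 6 mm. A round blind well 16 mm wide opens in the middle of its top face and is 42 mm deep, so its flat bottom is 12 mm below this point (mouth 30 mm above). z is up. Starts upright on the red rack
- yellow_mid (a point): centre (half-way up) of the yellow anodised aluminium block; None if this block is absent today. Block 48 (its x) x 60 (its y) x 60 mm high, 0.36 kg or so, its foot bevelled 3 mm over the lowest 6 mm. A round blind well 16 mm wide opens in the middle of its top face and is 42 mm deep, so its flat bottom is 12 mm below this point (mouth 30 mm above). z is up. Starts upright on the red rack
- socket0 (a point): centre of the mouth of socket 0 of the heater, in its top face 37 mm above the table. The heater is a white slab with a lower grey control strip, 130 x 290 mm, its three sockets in a row along its y at 85 mm spacing; each is a rectangular blind hole 51 (x) x 63 (y) mm, 22 mm deep with a flat floor. The axes are the heater's: a block goes in with its x along this x, either way round; when fully home its centre is 8 mm above this point and it sticks 38 mm out of the heater
- socket1 (a point): centre of the mouth of socket 1 of the heater, in its top face 37 mm above the table. The heater is a white slab with a lower grey control strip, 130 x 290 mm, its three sockets in a row along its y at 85 mm spacing; each is a rectangular blind hole 51 (x) x 63 (y) mm, 22 mm deep with a flat floor. The axes are the heater's: a block goes in with its x along this x, either way round; when fully home its centre is 8 mm above this point and it sticks 38 mm out of the heater
- socket2 (a point): centre of the mouth of socket 2 of the heater, in its top face 37 mm above the table. The heater is a white slab with a lower grey control strip, 130 x 290 mm, its three sockets in a row along its y at 85 mm spacing; each is a rectangular blind hole 51 (x) x 63 (y) mm, 22 mm deep with a flat floor. The axes are the heater's: a block goes in with its x along this x, either way round; when fully home its centre is 8 mm above this point and it sticks 38 mm out of the heater
- blue: the blue block, as a whole; its origin is the centre of its underside (30 mm below blue_mid)
- green: the green block, as a whole; its origin is the centre of its underside (30 mm below green_mid)
- yellow: the yellow block, as a whole; its origin is the centre of its underside (30 mm below yellow_mid)
- rod_handle (a point): centre of the depth rod's orange handle, 22 x 22 mm and 45 mm high; its x and y face the flats, z up along the rod. The rod (0.12 kg) is, from the tip up: a steel shaft 10 mm thick and 80 mm long, a collar disc 34 mm wide and 5 mm thick, the handle. The tip is 107.5 mm below this point. Starts upright in its stand
- rod_tip (a point): centre of the flat lower end of the depth rod; z up along the rod
- rod: the depth rod as a whole; origin at its tip
- stand_mouth (a point): centre of the mouth of the rod's stand: an aluminium column 50 x 50 mm (black foot 60 x 60), 85 mm high, with a vertical bore 16 mm wide and 83 mm deep. The rod hangs in it by its collar, which rests on the top face (tip then 80 mm below this point)
- tally_pad (a point): centre of the top face of the red press pad (30 x 30 mm) at the end of the tally counter's lever; 98 mm above the table when up, 78 mm when fully pressed. The lever runs along y of this frame from a hinge 90 mm on the -y side, over a grey housing 50 x 155 x 55 mm high
- tally_lever (a joint): angle of the lever: 0 up, 0.22 rad fully down on its stop. A spring pushes it back up; fully down takes 5 to 8 N at the pad
- tally (a joint): travel of the counter's ratchet slide and its small red pointer on the housing: 0 at the start; each full press moves it on by 10 mm (0.010) and it stays there, so 0.020 means two. A half press does not count double: the next full press completes it
- spray: bystander: white spray bottle, 72 mm wide, 180 mm high, stands on the table
- bowl: bystander: steel bowl, 120 mm wide, 50 mm high
- jar: bystander: amber jar, 64 mm wide, 100 mm high
Things that resemble listed ones, but are neither listed nor needed, are in the scene too. Of the things that look like the green, the largest one is meant.

How it is judged:
On the way, in this order (a step that is already met when the one before it is completed fails the run):
1. the blue block being home, the rod, kept by its handle in the gripper and upright (0.12 rad), stands on the bottom of its well for 2.5 s (tip within 2.5 mm, pressing under 40 N) (((horizontal distance between blue_mid and socket0 below 0.005 m and z of blue_mid in the frame of socket0 below 0.0105 m and angle between the x axis of blue_mid and the x axis of socket0, either way round below 0.08 rad) or (horizontal distance between blue_mid and socket1 below 0.005 m and z of blue_mid in the frame of socket1 below 0.0105 m and angle between the x axis of blue_mid and the x axis of socket1, either way round below 0.08 rad) or (horizontal distance between blue_mid and socket2 below 0.005 m and z of blue_mid in the frame of socket2 below 0.0105 m and angle between the x axis of blue_mid and the x axis of socket2, either way round below 0.08 rad)) and z of rod_tip in the frame of blue_mid below -0.0095 m and horizontal distance between rod_tip and blue_mid below 0.006 m and angle between the z axis of rod_tip and the z axis of blue_mid, either way round below 0.12 rad and horizontal distance between the grasp point and blue_mid below 0.02 m and z of the grasp point in the frame of blue_mid between 0.065 and 0.13 m and contact force between rod and blue below 40 N), for 2.5 s.
2. the green block being home, the rod, kept by its handle in the gripper and upright (0.12 rad), stands on the bottom of its well for 2.5 s (tip within 2.5 mm, pressing under 40 N) (((horizontal distance between green_mid and socket0 below 0.005 m and z of green_mid in the frame of socket0 below 0.0105 m and angle between the x axis of green_mid and the x axis of socket0, either way round below 0.08 rad) or (horizontal distance between green_mid and socket1 below 0.005 m and z of green_mid in the frame of socket1 below 0.0105 m and angle between the x axis of green_mid and the x axis of socket1, either way round below 0.08 rad) or (horizontal distance between green_mid and socket2 below 0.005 m and z of green_mid in the frame of socket2 below 0.0105 m and angle between the x axis of green_mid and the x axis of socket2, either way round below 0.08 rad)) and z of rod_tip in the frame of green_mid below -0.0095 m and horizontal distance between rod_tip and green_mid below 0.006 m and angle between the z axis of rod_tip and the z axis of green_mid, either way round below 0.12 rad and horizontal distance between the grasp point and green_mid below 0.02 m and z of the grasp point in the frame of green_mid between 0.065 and 0.13 m and contact force between rod and green below 40 N), for 2.5 s.
3. the yellow block being home, the rod, kept by its handle in the gripper and upright (0.12 rad), stands on the bottom of its well for 2.5 s (tip within 2.5 mm, pressing under 40 N) (((horizontal distance between yellow_mid and socket0 below 0.005 m and z of yellow_mid in the frame of socket0 below 0.0105 m and angle between the x axis of yellow_mid and the x axis of socket0, either way round below 0.08 rad) or (horizontal distance between yellow_mid and socket1 below 0.005 m and z of yellow_mid in the frame of socket1 below 0.0105 m and angle between the x axis of yellow_mid and the x axis of socket1, either way round below 0.08 rad) or (horizontal distance between yellow_mid and socket2 below 0.005 m and z of yellow_mid in the frame of socket2 below 0.0105 m and angle between the x axis of yellow_mid and the x axis of socket2, either way round below 0.08 rad)) and z of rod_tip in the frame of yellow_mid below -0.0095 m and horizontal distance between rod_tip and yellow_mid below 0.006 m and angle between the z axis of rod_tip and the z axis of yellow_mid, either way round below 0.12 rad and horizontal distance between the grasp point and yellow_mid below 0.02 m and z of the grasp point in the frame of yellow_mid between 0.065 and 0.13 m and contact force between rod and yellow below 40 N), for 2.5 s.
4. after all checks: lever pressed fully down for the blue block (z of tally_pad in the frame of blue_mid below 0.036 m), for 0.04 s.
5. lever let right up again after the blue block's press (z of tally_pad in the frame of blue_mid above 0.047 m), for 0.04 s.
6. after all checks: lever pressed fully down for the green block (z of tally_pad in the frame of green_mid below 0.036 m), for 0.04 s.
7. lever let right up again after the green block's press (z of tally_pad in the frame of green_mid above 0.047 m), for 0.04 s.
8. after all checks: lever pressed fully down for the yellow block (z of tally_pad in the frame of yellow_mid below 0.036 m), for 0.04 s.
9. lever let right up again after the yellow block's press (z of tally_pad in the frame of yellow_mid above 0.047 m), for 0.04 s.
At the end, for the whole second after the job is handed in: Every block present is home in a socket (within 5 mm sideways, 2.5 mm in height, 0.08 rad) and at rest; the rod hangs upright (0.1 rad) in its stand, tip at least 76 mm deep; the tally stands at the number of blocks present (10 mm each, within 3.5 mm), its lever up (((horizontal distance between blue_mid and socket0 below 0.005 m and z of blue_mid in the frame of socket0 below 0.0105 m and angle between the x axis of blue_mid and the x axis of socket0, either way round below 0.08 rad) or (horizontal distance between blue_mid and socket1 below 0.005 m and z of blue_mid in the frame of socket1 below 0.0105 m and angle between the x axis of blue_mid and the x axis of socket1, either way round below 0.08 rad) or (horizontal distance between blue_mid and socket2 below 0.005 m and z of blue_mid in the frame of socket2 below 0.0105 m and angle between the x axis of blue_mid and the x axis of socket2, either way round below 0.08 rad)) and ((horizontal distance between green_mid and socket0 below 0.005 m and z of green_mid in the frame of socket0 below 0.0105 m and angle between the x axis of green_mid and the x axis of socket0, either way round below 0.08 rad) or (horizontal distance between green_mid and socket1 below 0.005 m and z of green_mid in the frame of socket1 below 0.0105 m and angle between the x axis of green_mid and the x axis of socket1, either way round below 0.08 rad) or (horizontal distance between green_mid and socket2 below 0.005 m and z of green_mid in the frame of socket2 below 0.0105 m and angle between the x axis of green_mid and the x axis of socket2, either way round below 0.08 rad)) and ((horizontal distance between yellow_mid and socket0 below 0.005 m and z of yellow_mid in the frame of socket0 below 0.0105 m and angle between the x axis of yellow_mid and the x axis of socket0, either way round below 0.08 rad) or (horizontal distance between yellow_mid and socket1 below 0.005 m and z of yellow_mid in the frame of socket1 below 0.0105 m and angle between the x axis of yellow_mid and the x axis of socket1, either way round below 0.08 rad) or (horizontal distance between yellow_mid and socket2 below 0.005 m and z of yellow_mid in the frame of socket2 below 0.0105 m and angle between the x axis of yellow_mid and the x axis of socket2, either way round below 0.08 rad)) and linear speed of each of blue, green, yellow, rod below 0.03 m/s and horizontal distance between rod_tip and stand_mouth below 0.007 m and z of rod_tip in the frame of stand_mouth below -0.076 m and angle between rod_tip's own z axis and vertical below 0.1 rad and value of joint tally between 0.0165 and 0.0335 m and value of joint tally_lever below 0.03 rad and (value of joint tally below 0.0235 m or height (world z) of blue_mid above -2 m) and (value of joint tally below 0.0235 m or height (world z) of green_mid above -2 m) and (value of joint tally below 0.0235 m or height (world z) of yellow_mid above -2 m)); the robot touches nothing.
It fails at once if the spray is shifted by more than 30 mm (distance of spray from where it was at the start of the episode above 0.03 m).
It fails at once if the bowl is shifted by more than 30 mm (distance of bowl from where it was at the start of the episode above 0.03 m).
It fails at once if the jar is shifted by more than 30 mm (distance of jar from where it was at the start of the episode above 0.03 m).
Of blue, green, yellow only 2 to 3 are there at a start; the rules pass over those that are not, and their reading is None.
At some moment in a run one of blue, green, yellow may be knocked a few centimetres aside while the robot is not near it.
It also fails if it takes over 210 s, if anything falls off the work surface, if the arm or the gripper's body presses on something with over 40 N, if the wrist force passes 120 N, or if a joint passes its speed limit or range.

### The arm

A 7-joint arm with a two-finger parallel gripper is mounted at the origin on the work surface. World frame = base frame: x ahead of the robot, y to its left, z up, the work surface at z = 0. Lengths are in m, angles in rad, forces in N, time in s.
With the tool pointing down it reaches from about 0.425 to 0.925 m from the base axis. Payload 6.8 kg.
Tool frame: the origin (TCP) lies at the very end of the fingers, on their centre line; the grasp point (between the pads) lies 19 mm behind it (ctrl.grip_point_offset is the distance from the TCP to the grasp point, in m); z points along the fingers, y is the line along which they close (so a half turn about z gives the same grasp; the last joint's range is limited). The gripper opens to 88 mm and grips with 3 to 60 N. Pads are 20 mm wide; open, the fingers measure 115 mm over their backs; the gripper's body (75 mm by 178 mm) begins 61 mm behind the grasp point.
Start: joints at [-1.287, 0.477, 0.022, 1.555, -0.011, 1.109, -0.083], TCP at [0.258, 0.624, 0.223] pointing down, gripper open.
Joint ranges: [-2.96, 2.96], [-0.34, 2.1], [-1.41, 1.46], [0.24, 2.44], [-1.37, 4.51], [0.17, 1.92], [-2.96, 2.96]. Speed limits (rad/s): [2.39, 2.39, 3.14, 3.14, 3.14, 3.14, 3.14].

### API

Orientations are given as a 3x3 rotation matrix whose columns are the frame's x, y, z axes.
In Python, from plant import ctrl gives the robot as it stands.
- The arm moves only by the shell command python3 -m crank 'ROWS' [FORCE]. ROWS is JSON, a list of rows, each a list of 3 entries, a list of its own where there are three numbers: the closure, from 0 (fully open) to 1 (shut), then the shift along the tool's x, y, z in mm, then the turn about the tool's z in degrees. A call has 1 to 20 rows; each row shifts and turns the commanded pose from where the row before left it, along the tool's axes as they then stand; what a row does not reach is not made up. A row lasts 1/12 s, in which the tool goes at most 41.7 mm and 7.16 degrees, less where a joint would pass 70% of its speed; a pose out of reach is approached as far as the arm can. A call is refused whole if a number of a shift passes 41.7 or a number of a turn 7.16, either way. A call with a gripper value outside its range is refused whole. The fingers move at their own pace and stop on an object; FORCE is the grip in N (left out, the last holds). Time passes only in rows, so rows that do not move let the fingers close. It gives the time, the measured TCP pose, the force, the opening and the grip force at its end, in the units of the state.
- ctrl.observe(): the state, without advancing time (a new reading comes with each control period).
- ctrl.capture(name): name is "scene" or "top" or "wrist"; returns a dict with "image" (480x640x3 uint8, red, green, blue), "K" (3x3 intrinsics, pixels), "k1" (the pictures are not rectified: a ray, as slopes to the right and down, at radius r is drawn at 1 + k1 r^2 times it, then the intrinsics apply), "extrinsics" (4x4, takes a point from camera to world coordinates); the wrist camera has in their place "tool_from_camera" (4x4, takes a point from camera to tool coordinates, whose origin is the TCP and whose axes are the flange's). Camera axes: x right, y up, looking along -z (the intrinsics and any distortion apply to the point x, -y, -z); pixel columns grow to the right and rows downward; lengths in m; the calibration is good to about 2 mm. A picture is of the moment at which its call begins: read the wrist's pose just before it. There is no depth.
- ctrl.close_job(): hands the job in; it is judged then, once.
The state is a dict: "time_s": time; "joint_positions": joint angles; "qvel": joint speeds; "tau": joint torques, N m; "tool_pos": TCP position; "orientation": TCP orientation; "ft_force": force on the tool from outside, world axes, zero at the start; "ft_torque": the same for the moment, N m; "width": finger opening in m; "grasp_force": force on a finger pad.
Only numpy, scipy, OpenCV 4.12 (cv2) and the standard library are available. Lean on these libraries where they do the work, as an engineer would, in place of code of your own. Each camera call takes 0.05 s, during which the arm holds its last target. There are 200 camera calls.

## Working session

There is one attempt and no reset: what is moved stays moved. The work goes in short steps, Python scripts to look and compute and a shell command to move; the robot and the scene stay as the last step left them, time stands still between calls to the robot, and variables do not carry over. Pictures are saved under pics/ and viewed, at most 14 in all, crops included, and the job is handed in when it is done.

```bash
ls; mkdir -p pics
python3 - <<'E'
from plant import ctrl
import cv2, numpy as np
np.set_printoptions(precision=4,suppress=True)
o=ctrl.observe()
for k,v in o.items(): print(k,np.array(v))
print(ctrl.grip_point_offset)
for n in ("scene","top","wrist"):
    c=ctrl.capture(n)
    cv2.imwrite(f"pics/{n}0.png",c["image"][:,:,::-1])
    np.savez(f"pics/{n}0.npz",**c)
    print(n,c["K"],c["k1"],c.get("extrinsics",c.get("tool_from_camera")))
E
```

```text
pics
time_s 0.0
joint_positions [-1.2871  0.4778  0.0223  1.5564 -0.0115  1.1093 -0.0831]
qvel [ 0.0002  0.0009 -0.0016  0.002  -0.0011  0.0006 -0.0001]
tau [  0.0002 -58.2855   1.5347 -27.2619  -0.0543   0.017    0.0001]
tool_pos [0.2575 0.6233 0.2217]
orientation [[-0.9242  0.3819 -0.0006]
 [ 0.3819  0.9242 -0.0017]
 [-0.0001 -0.0018 -1.    ]]
ft_force [ 1.0184 -0.6712  0.7302]
ft_torque [-0.043   0.0427  0.0393]
grasp_force 0.0
width 0.08753346165633641
0.0187
scene [[608.0687   0.     329.4805]
 [  0.     608.0687 229.3566]
 [  0.       0.       1.    ]] -0.20322730381653895 [[-0.8992 -0.3023  0.3162  1.0803]
 [ 0.4374 -0.6293  0.6424  0.9432]
 [ 0.0048  0.716   0.6981  1.1069]
 [ 0.      0.      0.      1.    ]]
top [[615.6968   0.     328.8007]
 [  0.     615.6968 236.0927]
 [  0.       0.       1.    ]] 0.06735848571177194 [[-0.0066  0.9973 -0.0733  0.5171]
 [-1.     -0.0069 -0.0032  0.0039]
 [-0.0036  0.0733  0.9973  1.5031]
 [ 0.      0.      0.      1.    ]]
wrist [[350.2997   0.     318.1033]
 [  0.     350.2997 247.553 ]
 [  0.       0.       1.    ]] -0.009337186319233956 [[-0.0004  0.9676  0.2524  0.0671]
 [ 1.      0.0003  0.0003  0.0003]
 [ 0.0002  0.2524 -0.9676 -0.1618]
 [ 0.      0.      0.      1.    ]]
```

View pics/top0.png

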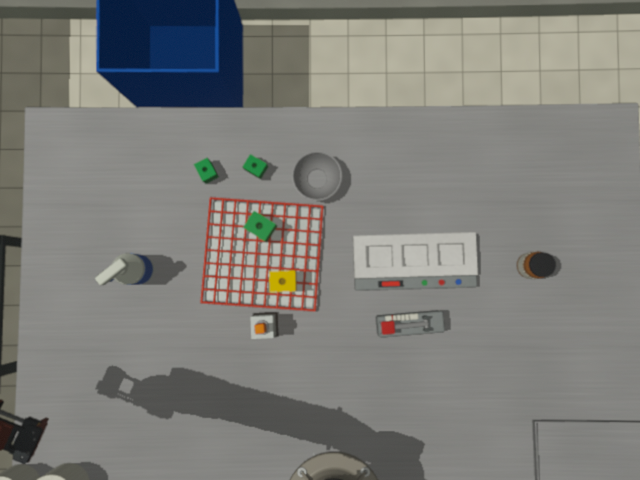

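View pics/scene0.png

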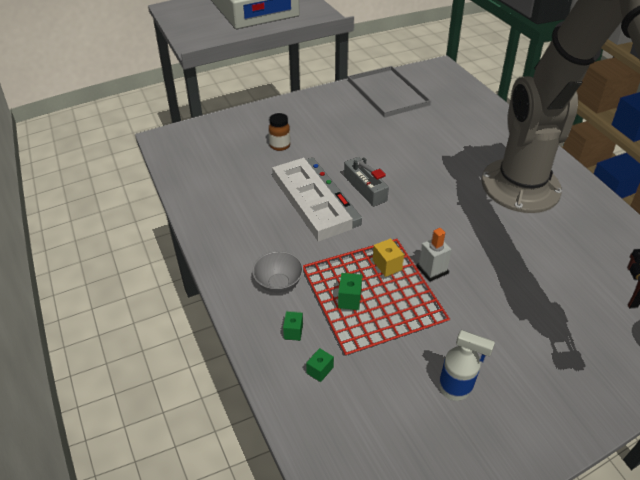

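Top view: green block at (260,226) and yellow at (283,281) stand on the rack, and blue is absent. The rod is in its stand at (261,327), with the heater at (415,255). The tally pad is at (388,327), the bowl at (318,177), the spray at (130,270) and the jar at (540,265). Two smaller green decoys lie off the rack at (206,170) and (255,166).

```bash
cat > h.py <<'E'
import cv2, numpy as np
np.set_printoptions(precision=4,suppress=True)
F=np.diag([1,-1,-1.])
def shot(n,tag):
    from plant import ctrl
    o=ctrl.observe(); c=dict(ctrl.capture(n))
    if n=="wrist":
        T=np.eye(4); T[:3,:3]=np.array(o["orientation"]); T[:3,3]=o["tool_pos"]
        c["extrinsics"]=T@np.array(c["tool_from_camera"])
    cv2.imwrite(f"pics/{tag}.png",c["image"][:,:,::-1]); np.savez(f"pics/{tag}.npz",**c); return c
def load(tag): return dict(np.load(f"pics/{tag}.npz"))
def dist(c): return np.array([float(c["k1"]),0,0,0])
def rays(c,px):
    u=cv2.undistortPoints(np.float64(px).reshape(-1,1,2),c["K"],dist(c))[:,0]
    d=np.c_[u,np.ones(len(u))]@F.T@c["extrinsics"][:3,:3].T
    return c["extrinsics"][:3,3],d
def plane(c,px,z):
    o,d=rays(c,px); return o+d*((z-o[2])/d[:,2:])
def proj(c,P):
    E=np.linalg.inv(c["extrinsics"]); q=(np.float64(P).reshape(-1,3)@E[:3,:3].T+E[:3,3])@F
    return cv2.projectPoints(q,np.zeros(3),np.zeros(3),c["K"],dist(c))[0][:,0]
def tri(obs):
    A=np.zeros((3,3));b=np.zeros(3)
    for c,p in obs:
        o,d=rays(c,[p]); d=d[0]/np.linalg.norm(d[0]); M=np.eye(3)-np.outer(d,d); A+=M;b+=M@o
    X=np.linalg.solve(A,b); return X,[np.linalg.norm(proj(c,X)[0]-p) for c,p in obs]
def hsv(c): return cv2.cvtColor(c["image"],cv2.COLOR_RGB2HSV)
def blobs(m,amin=40):
    n,l,s,ce=cv2.connectedComponentsWithStats(m.astype(np.uint8)); 
    return sorted([(int(s[i,4]),ce[i],l==i) for i in range(1,n) if s[i,4]>=amin],key=lambda t:-t[0])
def mask(c,lo,hi): return cv2.inRange(hsv(c),np.array(lo),np.array(hi))>0
E
python3 - <<'E'
from h import *
t=load("top0");s=load("scene0")
print(proj(t,[[0,0,0],[0.258,0.624,0.223]]),proj(s,[[0,0,0],[.258,.624,.223]]))
for nm,lo,hi in(("g",(45,100,40),(80,255,255)),("y",(20,140,80),(34,255,255)),("o",(5,160,100),(15,255,255)),("red",(0,170,80),(4,255,255))):
    for c,n in((t,"top"),(s,"scene")):
        print(nm,n,[(a,ce.round(1)) for a,ce,_ in blobs(mask(c,lo,hi),40)][:4], )
for c,n,boxes in((t,"top",((240,205,280,245),(265,265,300,297),(345,225,485,340),(240,305,285,345))),(s,"scene",((330,260,370,315),(365,230,410,280),(265,145,395,245),(415,220,455,285)))):
    row=[cv2.resize(cv2.cvtColor(c["image"],cv2.COLOR_RGB2BGR)[b[1]:b[3],b[0]:b[2]],None,fx=(300/(b[3]-b[1])),fy=(300/(b[3]-b[1])),interpolation=cv2.INTER_CUBIC) for b in boxes]
    im=np.hstack(row); print(n,im.shape)
    cv2.imwrite(f"pics/crop_{n}.png",cv2.resize(im,(800,int(300*800/im.shape[1]))))
a=cv2.imread("pics/crop_top.png");b=cv2.imread("pics/crop_scene.png");cv2.imwrite("pics/crop.png",np.vstack([a,b]))
E
```

```text
[[334.2435 503.0603]
 [ 22.3979 414.0537]] [[520.8091 185.2569]
 [641.5786 325.4672]]
g top [(526, array([259.7, 225.8])), (337, array([205.7, 170. ])), (325, array([254.8, 165.7]))]
g scene [(756, array([349.4, 290.9])), (738, array([530.9,  30.7])), (592, array([319.5, 364.5])), (490, array([292.6, 325.4]))]
y top [(539, array([282.5, 280.8]))]
y scene [(824, array([387.7, 257. ]))]
o top [(66, array([528. , 265.6]))]
o scene [(156, array([438.8, 236.8])), (56, array([280.2, 129.5]))]
red top [(132, array([387.6, 327.2])), (68, array([390.2, 283.5]))]
red scene [(2380, array([372.9, 298.6])), (83, array([377.8, 173.7])), (45, array([342.1, 198.6]))]
top (300, 1331, 3)
scene (300, 1063, 3)
```

View pics/crop.png

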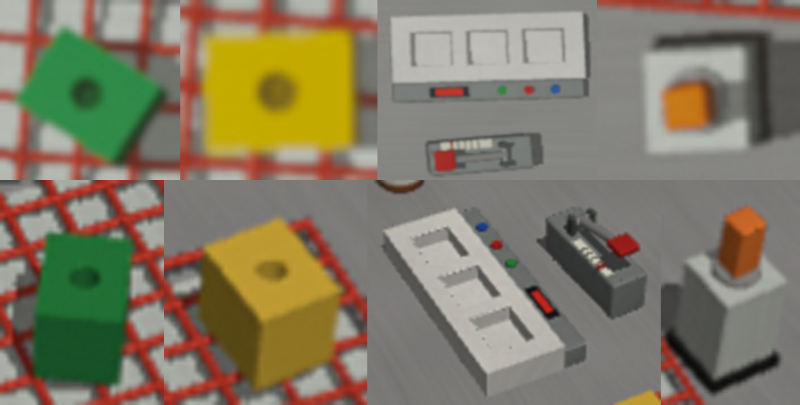

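The crops show the wells, sockets and tally pad clearly. Next I triangulate rough positions, then refine with the wrist camera.

```bash
cat >> h.py <<'E'
R={"g":((45,100,30),(80,255,255)),"y":((18,120,60),(34,255,255)),"o":((4,150,90),(16,255,255)),"red":((0,150,60),(5,255,255))}
def best(c,nm,near,rad=25):
    b=[x for x in blobs(mask(c,*R[nm]),20) if np.linalg.norm(x[1]-near)<rad]; return b[0]
def hole(c,ctr,r):
    """centre of dark well: darkness-weighted centroid around ctr"""
    g=c["image"].astype(float).max(2); h,w=g.shape; Y,X=np.mgrid[:h,:w]
    ctr=np.array(ctr,float)
    for _ in range(8):
        D=np.hypot(X-ctr[0],Y-ctr[1])<=r; ref=np.percentile(g[D],75)
        wt=np.clip(0.85*ref-g,0,None)*D; ctr=np.array([(X*wt).sum(),(Y*wt).sum()])/wt.sum()
    return ctr
E
python3 - <<'E'
from h import *
t=load("top0");s=load("scene0")
hg=[hole(t,(258.5,226),6),hole(s,(350,281),6)]; hy=[hole(t,(281.5,281),6),hole(s,(388.5,250),6)]
print(hg,hy)
print("green well",tri([(t,hg[0]),(s,hg[1])])); print("yellow",tri([(t,hy[0]),(s,hy[1])]))
print("g top-only z=.063",plane(t,[hg[0]],.063),"y",plane(t,[hy[0]],.063))
pr=[best(c,"red",n,8)[1] for c,n in((t,(388,327)),(s,(378,174)))];print(pr,"pad",tri(list(zip((t,s),pr))))
print("rod handle topc", plane(t,[(260,328)],.14), "stand",plane(t,[(262.5,326.5)],.085))
for u in ((380,256.5),(415.5,255),(451,254)): print("sock",plane(t,[u],.037))
# block angle
for nm,n in(("g",(260,226)),("y",(283,281))):
    m=best(t,nm,n)[2]; c=cv2.findContours(m.astype(np.uint8),0,2)[0][0]; q=cv2.boxPoints(cv2.minAreaRect(c)); P=plane(t,q,.06)[:,:2]; print(nm,P,np.linalg.norm(np.diff(P,axis=0),axis=1),np.degrees(np.arctan2(*np.diff(P,axis=0).T[::-1])))
E
```

```text
[array([258.4192, 225.0675]), array([350.8782, 283.4297])] [array([281.3977, 280.8575]), array([389.1669, 249.6005])]
green well (array([0.6478, 0.1721, 0.0787]), [np.float64(0.40004425403081284), np.float64(0.4171628563527348)])
yellow (array([0.5185, 0.1187, 0.0787]), [np.float64(0.2675806949072603), np.float64(0.2612445060308099)])
g top-only z=.063 [[0.65   0.1734 0.063 ]] y [[0.5191 0.1196 0.063 ]]
[array([387.6507, 327.2671]), array([377.9247, 173.5914])] pad (array([ 0.413 , -0.1238,  0.0934]), [np.float64(0.14025399635814298), np.float64(0.11968919377359426)])
rod handle topc [[0.4164 0.1603 0.14  ]] stand [[0.4156 0.1609 0.085 ]]
sock [[ 0.5753 -0.113   0.037 ]]
sock [[ 0.5784 -0.1974  0.037 ]]
sock [[ 0.5802 -0.2814  0.037 ]]
g [[0.6456 0.2102]
 [0.686  0.1851]
 [0.652  0.1316]
 [0.6117 0.1568]] [0.0476 0.0634 0.0475] [ -31.8381 -122.4182  147.9952]
y [[0.5431 0.1511]
 [0.5458 0.0871]
 [0.4956 0.0847]
 [0.4929 0.1485]] [0.0641 0.0503 0.0639] [ -87.5552 -177.2551   92.4236]
```

```bash
cat >> h.py <<'E'
def goto(*targets):
    """targets (x,y,z,yaw of tool y deg mod 180): print total shift mm in present tool axes, then turn deg; chained"""
    from plant import ctrl
    o=ctrl.observe(); Rm=np.array(o["orientation"]); p=np.array(o["tool_pos"])
    print("t %.2f pos %s yaw %.2f F %s w %.4f g %.1f"%(o["time_s"],p,np.degrees(np.arctan2(Rm[1,1],Rm[0,1])),np.array(o["ft_force"]).round(1),o["width"],o["grasp_force"]),"q7 %.2f"%o["joint_positions"][6])
    for T in targets:
        q=np.array(T[:3]); d=Rm.T@(q-p)*1000
        a=np.degrees(np.arctan2(Rm[1,1],Rm[0,1])); turn=-(((T[3]-a)+90)%180-90)
        print("shift",d.round(1),"turn %.2f"%turn, "rows>=%d"%np.ceil(max(np.linalg.norm(d)/41.7,abs(turn)/7.16)))
        b=np.radians(a-turn); y=np.array([np.cos(b),np.sin(b),0]); z=np.array([0,0,-1.]); Rm=np.c_[np.cross(y,z),y,z]; p=q
E
python3 -c "
from h import *
goto((.2575,.6233,.34,67.5),(.50,.14,.34,67.5),(.5,.14,.34,90))"
```

```text
t 0.15 pos [0.2576 0.6234 0.2219] yaw 67.55 F [-0.2 -0.2 -0.5] w 0.0879 g 0.0 q7 -0.08
shift [   0.    -0.3 -118.1] turn 0.05 rows>=3
shift [-409.  -353.7    0. ] turn -0.00 rows>=13
shift [0. 0. 0.] turn -22.50 rows>=4
```

```bash
python3 -m crank '[[0,[0,0,-30],0],[0,[0,0,-30],0],[0,[0,0,-30],0],[0,[-12,-10,-28],0],[0,[-26,-22.5,0],0],[0,[-26,-22.5,0],0],[0,[-26,-22.5,0],0],[0,[-26,-22.5,0],0],[0,[-26,-22.5,0],0],[0,[-26,-22.5,0],0],[0,[-26,-22.5,0],0],[0,[-26,-22.5,0],0],[0,[-26,-22.5,0],0],[0,[-26,-22.5,0],0],[0,[-26,-22.5,0],0],[0,[-26,-22.5,0],0],[0,[-26,-22.5,0],0],[0,[-26,-22.5,0],0],[0,[-26,-22.5,0],0]]'
python3 -m crank '[[0,[0,0,0],-5.6],[0,[0,0,0],-5.6],[0,[0,0,0],-5.6],[0,[0,0,0],-5.6],[0,[0,0,0],0],[0,[0,0,0],0],[0,[0,0,0],0]]'
python3 - <<'E'
from h import *
c=shot("wrist","w1"); goto((.5,.14,.34,90))
t=shot("top","t1")
for nm,n in(("g",(260,226)),("y",(283,281))):print(best(c,nm,proj(c,[{"g":(.65,.173,.07),"y":(.519,.119,.07)}[nm]])[0],80)[:2])
E
```

```text
time_s: 1.73
tool_pos: [0.4968, 0.1475, 0.3406]
orientation: [[-0.924, 0.382, -0.0], [0.382, 0.924, 0.0], [0.0, 0.0, -1.0]]
ft_force: [0.7, 0.8, 0.3]
width: 0.0881
grasp_force: 0.0
time_s: 2.32
tool_pos: [0.4965, 0.1492, 0.3405]
orientation: [[-1.0, 0.004, -0.0], [0.004, 1.0, -0.0], [0.0, -0.0, -1.0]]
ft_force: [0.3, -0.3, 0.3]
width: 0.0879
grasp_force: 0.0
t 2.37 pos [0.4965 0.1492 0.3406] yaw 89.83 F [-0.  -0.1 -0.4] w 0.0874 g 0.0 q7 1.20
shift [-3.5 -9.2  0.6] turn -0.17 rows>=1
(2210, array([333.009 , 318.6606]))
(2105, array([291.1002, 228.4736]))
```

View pics/w1.png

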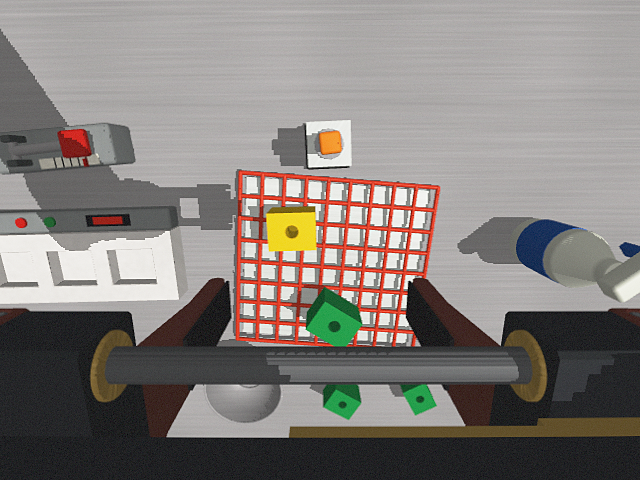

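The wrist view shows the yellow block at (291,228) with its well, and the green block at (333,319). The rod handle is at (330,143), the pad at (75,143) and the heater is on the left. I'll take a second place for triangulation.

```bash
python3 -m crank '[[0,[0,-30,0],0],[0,[0,-30,0],0],[0,[0,-30,0],0],[0,[0,-30,0],0],[0,[0,-30,0],0],[0,[0,-30,0],0],[0,[0,0,0],0],[0,[0,0,0],0],[0,[0,0,0],0]]' >/dev/null
python3 - <<'E'
from h import *
c=shot("wrist","w2"); goto((.5,-.04,.34,90))
E
```

```text
t 3.22 pos [ 0.4965 -0.0294  0.3406] yaw 90.02 F [-0.3  0.8  0.3] w 0.0881 g 0.0 q7 1.55
shift [ -3.5 -10.6   0.6] turn 0.02 rows>=1
```

View pics/w2.png

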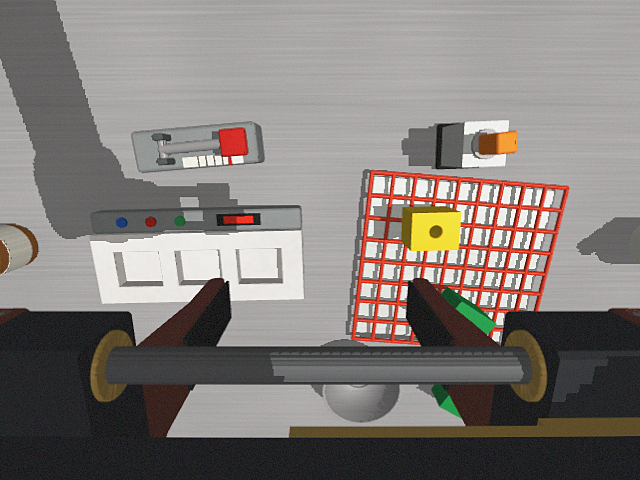

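```bash
cat >> h.py <<'E'
def topface(c,nm,near,rad=60):
    """min-area rectangle of the bright top face of a coloured block -> centre px, corners px"""
    m=best(c,nm,near,rad)[2]; v=c["image"].max(2); _,hi=None,None
    t,_=cv2.threshold(v[m].reshape(-1,1),0,255,cv2.THRESH_OTSU)
    k=(m&(v>t)).astype(np.uint8); k=cv2.morphologyEx(k,cv2.MORPH_OPEN,np.ones((3,3),np.uint8))
    cs=cv2.findContours(k,cv2.RETR_EXTERNAL,cv2.CHAIN_APPROX_NONE)[0]; cc=max(cs,key=cv2.contourArea)
    return quad(cc)
def quad(cc):
    """four corners by fitting lines to the contour points of each side of the min-area rectangle"""
    cc=cc[:,0].astype(float); q=cv2.boxPoints(cv2.minAreaRect(cc.astype(np.float32))); L=[]
    for i in range(4):
        a,b=q[i],q[(i+1)%4]; u=(b-a)/np.linalg.norm(b-a); n=np.array([-u[1],u[0]]); s=(cc-a)@u/np.linalg.norm(b-a); d=abs((cc-a)@n)
        k=cc[(s>.15)&(s<.85)&(d<max(4,.12*np.linalg.norm(q[1]-q[2])))]
        vx,vy,x,y=cv2.fitLine(k.astype(np.float32),cv2.DIST_HUBER,0,.01,.01).ravel(); L.append(np.cross([x,y,1],[x+vx,y+vy,1]))
    P=np.array([np.cross(L[i-1],L[i]) for i in range(4)]); P=P[:,:2]/P[:,2:]
    X=np.cross(np.cross([*P[0],1],[*P[2],1]),np.cross([*P[1],1],[*P[3],1])); return X[:2]/X[2],P
def rect(c,P,z):
    W=plane(c,P,z)[:,:2]; e=np.roll(W,-1,0)-W; L=np.linalg.norm(e,axis=1); i=np.argsort(-(L+np.roll(L,2)))[0]; 
    e2=e[i]-e[(i+2)%4]; print("  centre",W.mean(0),"sides",L,"long-axis yaw %.2f"%(np.degrees(np.arctan2(e2[1],e2[0]))%180)); return W
E
python3 - <<'E'
from h import *
a=load("w1");b=load("w2")
qa,Pa=topface(a,"y",(291,228));qb,Pb=topface(b,"y",(432,230)); ha,hb=hole(a,qa,9),hole(b,qb,9)
print(qa,qb,ha,hb); X=tri([(a,qa),(b,qb)]);print("yellow",X,"hole",tri([(a,ha),(b,hb)])); rect(a,Pa,X[0][2]);rect(b,Pb,X[0][2])
ra,rb=[topface(c,"red",n,15) for c,n in((a,(75,143)),(b,(233,141)))]
X=tri([(a,ra[0]),(b,rb[0])]);print("pad",ra[0],rb[0],X);rect(b,rb[1],X[0][2])
oa,ob=[topface(c,"o",n,20) for c,n in((a,(330,143)),(b,(500,142)))]
X=tri([(a,oa[0]),(b,ob[0])]);print("rod",oa[0],ob[0],X);rect(b,ob[1],X[0][2]);rect(a,oa[1],X[0][2])
v=b["image"].max(2).astype(np.uint8); hs=hsv(b)
white=((v>225)&(hs[:,:,1]<25)).astype(np.uint8); white[:,:85]=0;white[:,310:]=0;white[:225]=0;white[310:]=0
cs,h=cv2.findContours(white,cv2.RETR_CCOMP,cv2.CHAIN_APPROX_NONE)
for c_,hh in zip(cs,h[0]):
    A=cv2.contourArea(c_)
    if A>300: print("hole" if hh[3]>=0 else "outer",A,c_[:,0].mean(0)); rect(b,quad(c_)[1],.037)
E
```

```text
[291.1498 232.0435] [435.1008 231.3825] [291.5575 231.9439] [435.4531 231.1817]
yellow (array([0.5201, 0.1152, 0.0764]), [np.float64(0.16615341255948976), np.float64(0.1659669790720781)]) hole (array([0.5199, 0.1157, 0.0762]), [np.float64(0.21749690513495046), np.float64(0.21725142856430552)])
  centre [0.5199 0.1152] sides [0.0602 0.0469 0.0583 0.047 ] long-axis yaw 89.76
  centre [0.5198 0.1153] sides [0.0594 0.0472 0.0589 0.047 ] long-axis yaw 92.37
pad [ 73.6641 131.6898] [232.9109 141.5986] (array([ 0.407 , -0.1258,  0.0908]), [np.float64(5.699780682617359), np.float64(5.646223411982858)])
  centre [ 0.4131 -0.1262] sides [0.0269 0.0257 0.0268 0.0257] long-axis yaw 94.29
rod [329.5021 135.132 ] [494.6788 156.1282] (array([0.4186, 0.1598, 0.1175]), [np.float64(10.688721675663363), np.float64(10.747498727723771)])
  centre [0.422  0.1606] sides [0.0119 0.0086 0.0014 0.017 ] long-axis yaw 164.18
  centre [0.4136 0.1658] sides [0.0118 0.0373 0.0448 0.0219] long-axis yaw 46.95
outer 12105.5 [199.3329 265.9565]
  centre [ 0.5805 -0.1976] sides [0.288  0.0997 0.288  0.092 ] long-axis yaw 92.17
hole 623.0 [132.8313 275.5375]
  centre [ 0.5925 -0.2957] sides [0.0476 0.0847 0.0512 0.0145] long-axis yaw 50.83
hole 739.5 [260.1673 265.9591]
  centre [ 0.5775 -0.1123] sides [0.0649 0.0526 0.0671 0.0526] long-axis yaw 89.92
```

```bash
python3 -c "
from h import *
goto((.575,-.112,.34,92),(.575,-.112,.16,92),(.575,-.197,.16,92),(.575,-.281,.16,92))"
```

```text
t 3.22 pos [ 0.4965 -0.0294  0.3406] yaw 90.02 F [-0.3  0.8  0.3] w 0.0881 g 0.0 q7 1.55
shift [-78.4 -82.6   0.5] turn -1.98 rows>=3
shift [  0.   0. 180.] turn -0.00 rows>=5
shift [  3.  -84.9   0. ] turn -0.00 rows>=3
shift [  2.9 -83.9   0. ] turn -0.00 rows>=3
```

```bash
python3 -m crank '[[0,[-20,-20.7,15],-0.5],[0,[-20,-20.7,25],-0.5],[0,[-20,-20.7,28],-0.5],[0,[-19,-20.7,28],-0.5],[0,[0,0,28],0],[0,[0,0,28],0],[0,[0,0,28],0],[0,[0,0,0],0],[0,[0,0,0],0],[0,[0,0,0],0]]' >/dev/null
python3 -c "
from h import *
shot('wrist','wa'); goto((.575,-.112,.16,92))"
python3 -m crank '[[0,[1,-28.3,0],0],[0,[1,-28.3,0],0],[0,[1,-28.3,0],0],[0,[0,0,0],0],[0,[0,0,0],0],[0,[0,0,0],0]]' >/dev/null
python3 -c "
from h import *
shot('wrist','wb'); goto((.575,-.197,.16,92))"
python3 -m crank '[[0,[1,-28.3,0],0],[0,[1,-28.3,0],0],[0,[1,-28.3,0],0],[0,[0,0,0],0],[0,[0,0,0],0],[0,[0,0,0],0]]' >/dev/null
python3 -c "
from h import *
shot('wrist','wc'); goto((.575,-.281,.16,92))
cv2.imwrite('pics/wabc.png',np.hstack([cv2.imread(f'pics/w{k}.png')[120:420,120:520] for k in 'ab']))"
```

```text
t 4.10 pos [ 0.5779 -0.1122  0.1626] yaw 92.01 F [ 1.1 -0.1 -0.4] w 0.0879 g 0.0 q7 1.91
shift [2.9 0.3 2.6] turn 0.01 rows>=1
t 4.65 pos [ 0.5772 -0.1962  0.1616] yaw 92.05 F [ 0.1 -0.5 -0.2] w 0.0880 g 0.0 q7 2.06
shift [ 2.3 -0.7  1.6] turn 0.05 rows>=1
t 5.20 pos [ 0.577  -0.2801  0.1606] yaw 92.11 F [0.5 0.9 0.3] w 0.0880 g 0.0 q7 2.21
shift [ 2.  -0.8  0.6] turn 0.11 rows>=1
```

View pics/wabc.png

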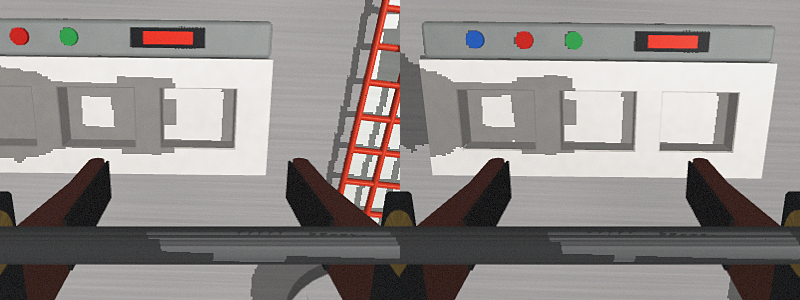

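In crop 'wb' (right half) the nearest socket is unshadowed at about (700,120), which is full-image (420,240). I fit the mouths from views without shadow.

Run:
```python
from h import *
def sock(c,ctr,z=.037,h=(.036,.042)):
    px=proj(c,[[ctr[0]+s*h[0],ctr[1]+t*h[1],z] for s in(-1,1) for t in(-1,1)]); x0,y0=np.floor(px.min(0)).astype(int);x1,y1=np.ceil(px.max(0)).astype(int)
    v=c["image"].max(2); d=np.zeros_like(v); d[y0:y1,x0:x1]=(v[y0:y1,x0:x1]<205)
    b=max([x for x in blobs(d,30)],key=lambda x:x[0])[2]
    n=np.argwhere(b)[:,::-1].astype(np.int32); hull=cv2.convexHull(n)
    f=np.zeros_like(v); cv2.fillConvexPoly(f,hull,1); cc=cv2.findContours(f,0,cv2.CHAIN_APPROX_NONE)[0][0]
    q,P=quad(cc); print(q,P.round(1).tolist()); W=rect(c,P,z); return q,P
a,b,c,w2=[load(k) for k in("wa","wb","wc","w2")]
for k,cam,ctr in(("a wb",b,(.5775,-.1123)),("b wc",c,(.5795,-.197)),("a w2",w2,(.5775,-.1123)),("b w2",w2,(.5795,-.197)),("c w2",w2,(.582,-.282)),("a wc",c,(.5775,-.1123))):
    print(k); 
    try: sock(cam,ctr)
    except Exception as e: print("fail",e)
# coloured buttons / display triangulation + white right end
def comp(c,nm):
    return best(c,"red",nm,25)[1]
da,db=comp(a,(288,158)),comp(b,(393,162)); print("display",tri([(a,da),(b,db)]),plane(a,[da],.03),plane(b,[db],.03))
for k,cam in(("wa",a),("wb",b),("wc",c)):
    v=cam["image"].max(2); print(k, [ (A,ce) for A,ce,_ in blobs((v>205)&(hsv(cam)[:,:,1]<30),1500)][:2])
```

```text
a wb
[433.8729 227.4139] [[427.9, 213.1], [459.7, 209.9], [452.6, 272.4], [370.7, 270.3]]
  centre [ 0.5773 -0.105 ] sides [0.0262 0.0544 0.0709 0.0673] long-axis yaw 158.14
b wc
[438.8801 222.2988] [[368.0, 273.8], [437.7, 217.0], [458.7, 207.9], [451.0, 276.3]]
  centre [ 0.5783 -0.1879] sides [0.0744 0.0183 0.0593 0.0718] long-axis yaw 154.60
a w2
[258.5905 266.1481] [[235.4, 249.4], [282.0, 247.3], [282.0, 283.0], [237.6, 283.0]]
  centre [ 0.577  -0.1123] sides [0.0643 0.052  0.0627 0.049 ] long-axis yaw 91.26
b w2
[198.3764 268.8261] [[173.4, 250.8], [219.1, 248.9], [232.4, 293.4], [178.9, 287.5]]
  centre [ 0.5836 -0.194 ] sides [0.0633 0.0669 0.0758 0.0538] long-axis yaw 87.34
c w2
[159.5089 277.6448] [[111.6, 245.2], [157.1, 278.1], [171.8, 286.0], [118.8, 286.0]]
  centre [ 0.5887 -0.2804] sides [0.0746 0.0228 0.0755 0.0597] long-axis yaw 70.12
a wc
[534.8604 229.1022] [[466.0, 275.2], [531.8, 218.9], [560.7, 211.8], [549.1, 277.2]]
  centre [ 0.577  -0.1046] sides [0.0698 0.0238 0.057  0.0725] long-axis yaw 156.97
display (array([ 0.5122, -0.1392,  0.0311]), [np.float64(0.035221959222427685), np.float64(0.035150056718998846)]) [[ 0.5123 -0.1393  0.03  ]] [[ 0.5122 -0.139   0.03  ]]
wa [(16756, array([287.5504, 234.3546]))]
wb [(24883, array([350.4494, 236.2118]))]
wc [(29887, array([427.8622, 240.8119]))]
```

Run:
```python
from h import *
for k in("wb","wc"):
    c=load(k); g=cv2.GaussianBlur(c["image"].astype(np.float32).mean(2),(1,1),0); 
    cr=cv2.resize(cv2.imread(f"pics/{k}.png")[195:290,360:475],(400,330),interpolation=cv2.INTER_NEAREST)
    cr=np.clip((cr.astype(int)-120)*255//135,0,255).astype(np.uint8)
    cv2.imwrite(f"pics/z_{k}.png",cr)
    print(k,"col408 rows 196..220",g[196:224,408].astype(int),"row 240",g[240,362:400].astype(int),g[240,440:470].astype(int),"col408 low",g[258:290,408].astype(int))
cv2.imwrite("pics/z.png",np.hstack([cv2.imread("pics/z_wb.png"),cv2.imread("pics/z_wc.png")]))
```

```text
wb col408 rows 196..220 [238 238 236 237 237 238 237 235 237 237 237 236 236 239 240 223 210 237
 238 235 234 234 233 234 234 233 234 235] row 240 [229 229 226 230 230 229 229 230 231 230 229 231 232 230 232 231 232 230
 225 226 234 234 232 232 232 230 229 230 230 230 231 232 232 231 233 232
 234 235] [133 129 133 138 139 132 106  94  93  96  93  97  93  93  87 142 180 232
 239 234 235 235 234 234 235 234 234 233 234 233] col408 low [231 233 232 235 248 125 103 109 107 108 108 106  90 215 209 233 229 228
 230 228 230 235 230  87  97  45  48  39  42   3   0   0]
wc col408 rows 196..220 [231 232 232 233 231 234 232 232 232 231 233 234 232 234 234 233 234 234
 239 189 240 239 238 236 236 238 237 237] row 240 [229 229 229 231 231 231 231 232 231 231 233 232 232 233 233 233 230 224
 228 234 234 230 234 231 229 232 230 231 233 232 231 233 234 234 234 233
 235 234] [139 134 135 138 131 107  92  97 100  96  95  96  94  86 135 184 233 241
 237 235 236 234 236 235 234 235 235 236 234 234] col408 low [233 232 233 231 229 231 232 241 211  99  99 110 106 105 108  93 161 192
 236 227 227 232 220  85  88  45  40  43  39   3   0   0]
```

View pics/z.png

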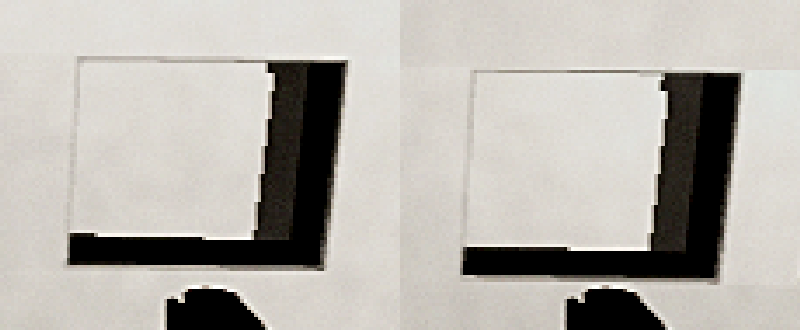

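The enlargements show the mouth corners. Nearest socket in wb: (78,58), (347,62), (322,269), (69,264). Middle socket in wc: (475,71), (740,73), (716,281), (463,274). I turn these into positions.

Run:
```python
from h import *
S=np.array([115/400,95/330])
A=np.array([(78,58),(347,62),(322,269),(69,264)])*S+(359.5,194.5)
B=np.array([(75,71),(340,73),(316,281),(63,274)])*S+(359.5,194.5)
for z in(.035,.037):
    a=rect(load("wb"),A,z).mean(0); b=rect(load("wc"),B,z).mean(0); print(z,b-a,"c",2*b-a, np.degrees(np.arctan2(*(a-b)[::-1])))
goto((.545,0,.24,92),(.52,.1155,.18,92))
```

```text
centre [ 0.5781 -0.1122] sides [0.0644 0.0522 0.0634 0.0518] long-axis yaw 90.93
  centre [ 0.58   -0.1972] sides [0.0634 0.0525 0.0633 0.051 ] long-axis yaw 90.97
0.035 [ 0.0018 -0.085 ] c [ 0.5818 -0.2822] 91.24418952270418
  centre [ 0.5776 -0.1128] sides [0.064  0.0519 0.063  0.0514] long-axis yaw 90.93
  centre [ 0.5795 -0.1978] sides [0.0629 0.0521 0.0629 0.0507] long-axis yaw 90.97
0.037 [ 0.0018 -0.085 ] c [ 0.5813 -0.2828] 91.23403570152323
t 5.20 pos [ 0.577  -0.2801  0.1606] yaw 92.11 F [0.5 0.9 0.3] w 0.0880 g 0.0 q7 2.21
shift [ 21.6 281.2 -79. ] turn 0.11 rows>=8
shift [ 21.  116.3  60. ] turn -0.00 rows>=4
```

```bash
python3 -m crank '[[0,[2,30,-20],0],[0,[3,33,-20],0],[0,[3,33,-20],0],[0,[3,33,-15],0],[0,[3,35,0],0],[0,[3,35,0],0],[0,[3,35,0],0],[0,[3,35,0],0],[0,[4,34,0],0],[0,[5,31,10],0],[0,[5,32,20],0],[0,[5,31,25],0],[0,[0,0,0],0],[0,[0,0,0],0],[0,[0,0,0],0]]' >/dev/null
cat > look.py <<'E'
import sys; from h import *
nm,tag,x,y=sys.argv[1],sys.argv[2],float(sys.argv[3]),float(sys.argv[4])
c=shot("wrist",tag); n=proj(c,[[x,y,.076]])[0]; q,P=topface(c,nm,n,70); print(n,q,hole(c,q,14)); rect(c,P,.076)
if len(sys.argv)>5:
    d=load(sys.argv[5]); n=proj(d,[[x,y,.076]])[0]; q2,_=topface(d,nm,n,70); print("tri",tri([(c,q),(d,q2)]),tri([(c,hole(c,q,14)),(d,hole(d,q2,14))]))
goto()
E
python3 look.py y wy1 .52 .1155 w2
```

```text
[321.2796 244.1465] [333.3586 244.721 ] [321.8822 245.9003]
  centre [0.5198 0.1247] sides [0.0482 0.0414 0.0466 0.0404] long-axis yaw 1.31
tri (array([0.5276, 0.1267, 0.0433]), [np.float64(0.7813702489256309), np.float64(0.5134887156252425)]) (array([0.5205, 0.1159, 0.0761]), [np.float64(1.057967438844788), np.float64(0.6672123508686258)])
t 6.50 pos [0.521  0.1126 0.1813] yaw 91.95 F [ 0.6 -0.7  0.3] w 0.0878 g 0.0 q7 1.41
```

```bash
cat >> h.py <<'E'
def whole(c,nm,near,z=.076):
    m=best(c,nm,near,70)[2].astype(np.uint8); cc=max(cv2.findContours(m,0,cv2.CHAIN_APPROX_NONE)[0],key=cv2.contourArea)
    q,P=quad(cc); return q,P,rect(c,P,z)
E
python3 - <<'E'
from h import *
c=load("wy1"); q,P,W=whole(c,"y",(321,244)); print(q,P,W)
h=hole(c,(322,246),14); print(h,plane(c,[h],.076))
goto((.5202,.1158,.048,91))
E
```

```text
centre [0.5165 0.1152] sides [0.0593 0.0547 0.0599 0.0547] long-axis yaw 92.04
[321.0583 239.6845] [[283.     205.    ]
 [360.6806 205.    ]
 [357.6145 273.    ]
 [283.     273.    ]] [[0.4903 0.0851]
 [0.4882 0.1444]
 [0.5428 0.1455]
 [0.5449 0.0857]]
[321.8822 245.9003] [[0.5214 0.116  0.076 ]]
t 6.50 pos [0.521  0.1126 0.1813] yaw 91.95 F [ 0.6 -0.7  0.3] w 0.0878 g 0.0 q7 1.41
shift [  0.8   3.2 133.3] turn 0.95 rows>=4
```

```bash
python3 -m crank '[[0,[0,1,20],0],[0,[0,1,25],0],[0,[0,1,30],0],[0,[0,0,25],0],[0,[0,0,20],0],[0,[0,0,15],0],[0,[0,0,0],0],[0,[0,0,0],0]]'
python3 -m crank '[[1,[0,0,0],0],[1,[0,0,0],0],[1,[0,0,0],0],[1,[0,0,0],0],[1,[0,0,0],0],[1,[0,0,0],0],[1,[0,0,0],0],[1,[0,0,0],0]]' 40
```

```text
time_s: 7.17
tool_pos: [0.5211, 0.1147, 0.0461]
orientation: [[-0.999, -0.032, 0.0], [-0.032, 0.999, -0.0], [-0.0, -0.0, -1.0]]
ft_force: [0.3, -0.2, 0.8]
width: 0.0878
grasp_force: 0.0
time_s: 7.83
tool_pos: [0.5211, 0.1159, 0.0464]
orientation: [[-0.999, -0.034, 0.001], [-0.034, 0.999, 0.0], [-0.001, 0.0, -1.0]]
ft_force: [-0.7, -0.4, 6.7]
width: 0.0601
grasp_force: 40.0
```

```bash
python3 -m crank '[[1,[0,0,-10],0],[1,[0,0,-15],0],[1,[0,0,-20],0],[1,[0,0,-25],0],[1,[0,0,-25],0],[1,[0,0,-20],0],[1,[0,0,0],0]]'
python3 -c "
from h import *
goto((.5776,-.1128,.16,91.1))"
```

```text
time_s: 8.42
tool_pos: [0.5226, 0.1162, 0.1644]
orientation: [[-0.999, -0.034, 0.006], [-0.034, 0.999, 0.002], [-0.006, 0.002, -1.0]]
ft_force: [0.9, 0.1, -4.5]
width: 0.0601
grasp_force: 40.0
t 8.42 pos [0.5226 0.1162 0.1644] yaw 91.93 F [ 0.9  0.1 -4.5] w 0.0601 g 40.0 q7 1.42
shift [ -47.2 -230.7    4.1] turn 0.83 rows>=6
```

```bash
python3 -m crank '[[1,[-2,-10,0],0.2],[1,[-4,-20,0],0.2],[1,[-5,-25,0],0.2],[1,[-5,-25,0],0.2],[1,[-5,-25,0],0],[1,[-5,-25,0],0],[1,[-5,-25,0],0],[1,[-5,-25,0],0],[1,[-5,-25,0],0],[1,[-4,-16,0],0],[1,[-2,-10,0],0],[1,[0,0,0],0],[1,[0,0,0],0],[1,[0,0,0],0],[1,[0,0,0],0]]'
python3 -c "
from h import *
goto((.5776,-.1128,.075,91.1))"
```

```text
time_s: 9.67
tool_pos: [0.5725, -0.1122, 0.1602]
orientation: [[-1.0, -0.022, -0.001], [-0.022, 1.0, 0.001], [0.001, 0.001, -1.0]]
ft_force: [0.3, -0.1, -4.5]
width: 0.0601
grasp_force: 40.0
t 9.67 pos [ 0.5725 -0.1122  0.1602] yaw 91.28 F [ 0.3 -0.1 -4.5] w 0.0601 g 40.0 q7 1.88
shift [-5.1 -0.8 85.2] turn 0.18 rows>=3
```

```bash
python3 -m crank '[[1,[-2.5,-0.4,15],0],[1,[-2.5,-0.4,20],0],[1,[0,0,25],0],[1,[0,0,18],0],[1,[0,0,0],0],[1,[0,0,0],0],[1,[0,0,0],0]]'
python3 - <<'E'
from h import *
c=shot("wrist","wp1"); s=shot("top","tp1"); sc=shot("scene","sp1")
from plant import ctrl
p=np.array(ctrl.observe()["tool_pos"]); n=proj(c,[[p[0],p[1],p[2]+.03]])[0]; print(n)
im=cv2.imread("pics/wp1.png"); cv2.imwrite("pics/wp1c.png",cv2.resize(im[180:380,200:440],(480,400)))
goto((.5776,-.1128,.045,91.1))
E
```

```text
time_s: 10.25
tool_pos: [0.5787, -0.1144, 0.0838]
orientation: [[-1.0, -0.021, 0.002], [-0.021, 1.0, -0.0], [-0.002, -0.0, -1.0]]
ft_force: [0.0, 0.0, -3.5]
width: 0.0599
grasp_force: 40.0
[318.3742 325.5327]
t 10.40 pos [ 0.579  -0.1147  0.0841] yaw 91.17 F [ 1.2  0.4 -4.5] w 0.0599 g 40.0 q7 1.93
shift [ 1.4  2.  39.1] turn 0.07 rows>=1
```

View pics/wp1c.png

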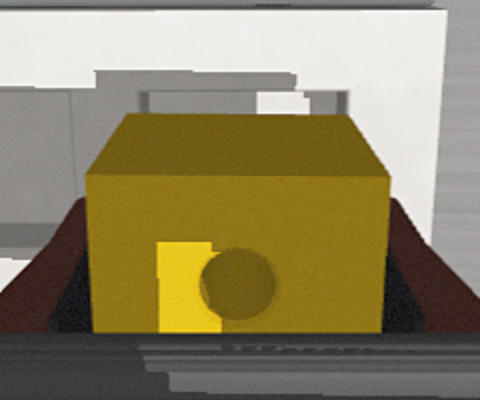

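The picture shows the gripped block over the socket, with its well centre at full-image (318,322) and the top front edge at row 268.

Run:
```python
from h import *
c=load("wp1"); p=np.array([.579,-.1147,.0841])
for dz in(.028,.03,.032,.034):
    print(dz,(plane(c,[(318.2,321.7),(243.7,267.7),(394,267.7),(319,267.7)],p[2]+dz)[:,:2]-p[:2])*1000)
```

```text
0.028 [[ -0.7546  -0.1232]
 [-23.776  -30.3926]
 [-25.0072  29.6941]
 [-24.3964  -0.2915]]
0.03 [[ -1.7587  -0.145 ]
 [-24.4348 -29.9605]
 [-25.6476  29.2252]
 [-25.046   -0.3107]]
0.032 [[ -2.7628  -0.1667]
 [-25.0937 -29.5283]
 [-26.288   28.7563]
 [-25.6956  -0.3299]]
0.034 [[ -3.7669  -0.1885]
 [-25.7526 -29.0962]
 [-26.9284  28.2874]
 [-26.3451  -0.3492]]
```

```bash
python3 -m crank '[[1,[0.8,2,2],0],[1,[0,0,0],0],[1,[0,0,0],0],[1,[0,0,3],0],[1,[0,0,4],0],[1,[0,0,4],0],[1,[0,0,3],0],[1,[0,0,3],0],[1,[0,0,0],0]]'
python3 -c "
from h import *
goto((.5782,-.1128,.047,91.1))"
```

```text
time_s: 11.15
tool_pos: [0.5765, -0.1127, 0.0628]
orientation: [[-1.0, -0.02, -0.001], [-0.02, 1.0, 0.0], [0.001, 0.0, -1.0]]
ft_force: [-0.0, 0.5, -4.0]
width: 0.0601
grasp_force: 40.0
t 11.15 pos [ 0.5765 -0.1127  0.0628] yaw 91.15 F [-0.   0.5 -4. ] w 0.0601 g 40.0 q7 1.94
shift [-1.7 -0.1 15.8] turn 0.05 rows>=1
```

```bash
python3 -m crank '[[1,[-1,0,3],0],[1,[-0.5,0,3],0],[1,[0,0,3],0],[1,[0,0,3],0],[1,[0,0,2],0],[1,[0,0,0],0]]'
python3 -m crank '[[1,[0,0,1.5],0],[1,[0,0,1.5],0],[1,[0,0,0],0],[1,[0,0,0],0]]'
```

```text
time_s: 11.65
tool_pos: [0.5782, -0.1127, 0.0491]
orientation: [[-1.0, -0.02, -0.001], [-0.02, 1.0, 0.0], [0.001, 0.0, -1.0]]
ft_force: [0.5, -0.1, -4.4]
width: 0.0599
grasp_force: 40.0
time_s: 11.98
tool_pos: [0.5785, -0.1128, 0.0466]
orientation: [[-1.0, -0.02, -0.0], [-0.02, 1.0, 0.0], [0.0, 0.0, -1.0]]
ft_force: [-0.9, -0.1, -4.3]
width: 0.0603
grasp_force: 40.0
```

No floor contact yet, so I go down a little at a time.

```bash
python3 -m crank '[[1,[0,0,1],0],[1,[0,0,1],0],[1,[0,0,0],0],[1,[0,0,0],0]]'
python3 -m crank '[[1,[0,0,1],0],[1,[0,0,0],0],[1,[0,0,0],0]]'
```

```text
time_s: 12.32
tool_pos: [0.5785, -0.1128, 0.0446]
orientation: [[-1.0, -0.02, -0.0], [-0.02, 1.0, 0.0], [0.0, 0.0, -1.0]]
ft_force: [-0.3, 0.0, -4.7]
width: 0.0597
grasp_force: 40.0
time_s: 12.57
tool_pos: [0.5785, -0.1128, 0.0436]
orientation: [[-1.0, -0.02, -0.0], [-0.02, 1.0, 0.0], [0.0, 0.0, -1.0]]
ft_force: [0.4, 0.4, -4.1]
width: 0.0597
grasp_force: 40.0
```

```bash
python3 -m crank '[[1,[0,0,1],0],[1,[0,0,0],0],[1,[0,0,0],0]]' | grep -E "pos|ft"
python3 -m crank '[[1,[0,0,0.7],0],[1,[0,0,0],0],[1,[0,0,0],0]]'| grep -E "pos|ft"
python3 -m crank '[[1,[0,0,0.7],0],[1,[0,0,0],0],[1,[0,0,0],0]]'| grep -E "pos|ft"
```

```text
tool_pos: [0.5786, -0.1128, 0.0434]
ft_force: [-2.8, 0.5, 6.5]
tool_pos: [0.5786, -0.1128, 0.0434]
ft_force: [-4.3, 1.3, 13.1]
tool_pos: [0.5787, -0.1128, 0.0434]
ft_force: [-7.5, 2.9, 18.9]
```

```bash
python3 -m crank '[[0.3,[0,0,-1],0],[0,[0,0,0],0],[0,[0,0,0],0],[0,[0,0,0],0],[0,[0,0,-15],0],[0,[0,0,-25],0],[0,[0,0,-30],0],[0,[0,0,-30],0],[0,[0,0,-20],0],[0,[0,0,0],0],[0,[0,0,0],0]]'
python3 - <<'E'
from h import *
c=shot("wrist","wy2"); n=proj(c,[[.578,-.1128,.075]])[0]; print(n); whole(c,"y",n,.075); h=hole(c,n,14); print(h,plane(c,[h],.075))
t=shot("top","t2"); print(best(t,"g",(260,226))[1]); hg=hole(t,(258.5,226),6); print(hg,plane(t,[hg],.077))
goto((.61,.03,.26,91),(.648,.172,.18,60))
E
```

```text
time_s: 14.23
tool_pos: [0.5793, -0.1128, 0.163]
orientation: [[-1.0, -0.02, 0.002], [-0.02, 1.0, 0.0], [-0.002, 0.0, -1.0]]
ft_force: [-0.4, 0.4, -0.3]
width: 0.0878
grasp_force: 0.0
[318.6976 248.2569]
  centre [ 0.574  -0.1134] sides [0.0586 0.053  0.0588 0.053 ] long-axis yaw 91.14
[318.305 248.243] [[ 0.578  -0.1131  0.075 ]]
[259.5766 225.6877]
[258.4084 225.0702] [[0.6487 0.1718 0.077 ]]
t 14.33 pos [ 0.5778 -0.1125  0.161 ] yaw 91.17 F [ 0.2 -0.5 -0. ] w 0.0879 g 0.0 q7 1.88
shift [-34.9 141.8 -99. ] turn 0.17 rows>=5
shift [-40.5 141.3  80. ] turn 31.00 rows>=5
```

```bash
python3 -m crank '[[0,[-5,20,-20],0],[0,[-7,30,-25],0],[0,[-7,32,-25],0],[0,[-8,30,-20],0],[0,[-8,30,-9],0],[0,[-9,30,0],0],[0,[-9,30,0],0],[0,[-10,30,20],0],[0,[-10,30,30],0],[0,[-3,21,28],0],[0,[0,0,0],6.2],[0,[0,0,0],6.2],[0,[0,0,0],6.2],[0,[0,0,0],6.2],[0,[0,0,0],6.2],[0,[0,0,0],0],[0,[0,0,0],0],[0,[0,0,0],0]]'
python3 - <<'E'
from h import *
c=shot("wrist","wg1"); n=proj(c,[[.6485,.172,.078]])[0]; h=hole(c,n,12); print(n,h,plane(c,[h],.078),tri([(c,h),(load("top0"),(258.42,225.07)),(load("scene0"),(350.88,282.5))])); print(whole(c,"g",n,.078)[:2])
goto()
im=cv2.imread("pics/wg1.png"); cv2.imwrite("pics/wg1c.png",im[120:400,180:460])
E
```

```text
time_s: 15.83
tool_pos: [0.648, 0.1703, 0.1835]
orientation: [[-0.869, 0.495, -0.002], [0.495, 0.869, -0.001], [0.001, -0.001, -1.0]]
ft_force: [0.5, -0.3, 0.4]
width: 0.0877
grasp_force: 0.0
[320.0511 244.0946] [318.4876 246.2677] [[0.6494 0.1701 0.078 ]] (array([0.6479, 0.1713, 0.0817]), [np.float64(1.3219669605760234), np.float64(0.17006657791823157), np.float64(0.6140265023676195)])
  centre [0.6457 0.1708] sides [0.0542 0.0589 0.0543 0.0584] long-axis yaw 56.64
(array([316.8928, 241.9223]), array([[278.5912, 272.2288],
       [280.62  , 204.9722],
       [357.4134, 209.8601],
       [351.0572, 276.7246]]))
t 15.88 pos [0.6481 0.1702 0.1838] yaw 60.29 F [-0.6  0.6 -0.3] w 0.0875 g 0.0 q7 0.95
```

View pics/wg1c.png

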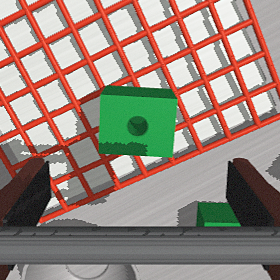

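```bash
python3 -m crank '[[0,[0,0,0],3.6],[0,[-0.7,0,25],0],[0,[0,0,30],0],[0,[0,0,30],0],[0,[0,0,25],0],[0,[0,0,18],0],[0,[0,0,8],0],[0,[0,0,0],0],[0,[0,0,0],0]]'
python3 -c "
from h import *
goto((.6492,.1701,.047,56.7))"
```

```text
time_s: 16.63
tool_pos: [0.6494, 0.1698, 0.049]
orientation: [[-0.835, 0.551, 0.0], [0.551, 0.835, 0.0], [-0.0, 0.0, -1.0]]
ft_force: [-0.1, -0.4, -0.0]
width: 0.0879
grasp_force: 0.0
t 16.63 pos [0.6494 0.1698 0.049 ] yaw 56.57 F [-0.1 -0.4 -0. ] w 0.0879 g 0.0 q7 0.96
shift [0.3 0.1 2. ] turn -0.13 rows>=1
```

```bash
python3 -m crank '[[0,[0,0,2],0],[1,[0,0,0],0],[1,[0,0,0],0],[1,[0,0,0],0],[1,[0,0,0],0],[1,[0,0,0],0],[1,[0,0,0],0],[1,[0,0,0],0],[1,[0,0,-10],0],[1,[0,0,-20],0],[1,[0,0,-25],0],[1,[0,0,-30],0],[1,[0,0,-25],0],[1,[0,0,-15],0],[1,[0,0,0],0],[1,[0,0,0],0]]' 40
python3 -c "
from h import *
goto((.5816,-.2828,.165,91.1))"
```

```text
time_s: 17.97
tool_pos: [0.6492, 0.1704, 0.1719]
orientation: [[-0.835, 0.551, 0.001], [0.551, 0.835, 0.001], [-0.0, 0.001, -1.0]]
ft_force: [-0.6, 1.1, -3.8]
width: 0.0599
grasp_force: 40.0
t 17.97 pos [0.6492 0.1704 0.1719] yaw 56.57 F [-0.6  1.1 -3.8] w 0.0599 g 40.0 q7 0.90
shift [-193.3 -415.4    6.5] turn -34.53 rows>=11
```

```bash
python3 -m crank '[[1,[-6,-13,0],0],[1,[-11,-24,0],0],[1,[-11.5,-25,0],0],[1,[-11.5,-25,0],0],[1,[-11.5,-25,0],0],[1,[-11.5,-25,0],0],[1,[-11.5,-25,0],0],[1,[-11.5,-25,0],0],[1,[-11.5,-25,0],0],[1,[-11.5,-25,0],0],[1,[-11.5,-25,0],0],[1,[-11.5,-25,0],0],[1,[-11.5,-25,0],0],[1,[-11.5,-25,0],0],[1,[-11.5,-25,0],0],[1,[-11.5,-25,0],0],[1,[-11,-24,0],0],[1,[-5,-10,0],0],[1,[0,0,0],0]]' | grep pos
python3 -m crank '[[1,[0,0,0],-5],[1,[0,0,0],-6],[1,[0,0,0],-6],[1,[0,0,0],-6],[1,[0,0,0],-6],[1,[0,0,0],-5.5],[1,[0,0,0],0],[1,[0,0,0],0],[1,[0,0,0],0]]'
python3 -c "
from h import *
goto((.5816,-.2828,.084,91.1))"
```

```text
tool_pos: [0.5758, -0.2924, 0.1703]
time_s: 20.3
tool_pos: [0.5788, -0.2871, 0.171]
orientation: [[-1.0, -0.017, -0.001], [-0.017, 1.0, 0.001], [0.001, 0.001, -1.0]]
ft_force: [-0.1, 0.3, -2.1]
width: 0.0602
grasp_force: 40.0
t 20.30 pos [ 0.5788 -0.2871  0.171 ] yaw 90.95 F [-0.1  0.3 -2.1] w 0.0602 g 40.0 q7 2.15
shift [-2.9  4.2 87. ] turn -0.15 rows>=3
```

```bash
python3 -m crank '[[1,[-2.9,4.2,10],0],[1,[0,0,20],0],[1,[0,0,25],0],[1,[0,0,20],0],[1,[0,0,11],0],[1,[0,0,0],0],[1,[0,0,0],0],[1,[0,0,0],0]]' | grep pos
python3 - <<'E'
from h import *
c=shot("wrist","wp2"); from plant import ctrl
o=ctrl.observe(); p=np.array(o["tool_pos"]); h=hole(c,proj(c,[p+[0,0,.031]])[0],14)
v=c["image"][:,:,1].astype(int); col=v[240:345,300]; print("col",col.tolist()); print("h",h)
m=best(c,"g",h,40)[2]
for r in(275,290,305): x=np.where(m[r])[0]; print(r,x.min(),x.max())
for dz in(.029,.031,.033): print(dz,(plane(c,[h],p[2]+dz)[:,:2]-p[:2])*1000)
goto((.5816,-.2828,.06,91.1))
E
```

```text
tool_pos: [0.5825, -0.2844, 0.0866]
col [88, 65, 73, 72, 69, 72, 74, 73, 67, 72, 74, 72, 72, 73, 76, 74, 71, 76, 73, 67, 70, 75, 68, 81, 71, 73, 71, 74, 74, 70, 70, 69, 94, 93, 92, 92, 91, 89, 93, 88, 91, 87, 90, 88, 93, 91, 90, 92, 90, 89, 96, 89, 89, 89, 94, 88, 91, 89, 92, 92, 77, 159, 156, 150, 154, 153, 151, 149, 149, 151, 151, 149, 152, 152, 154, 149, 147, 143, 143, 129, 113, 90, 91, 81, 91, 95, 65, 67, 67, 88, 110, 101, 144, 138, 152, 146, 143, 147, 150, 151, 151, 147, 147, 149, 150]
h [306.0264 320.3336]
275 243 393
290 244 393
305 244 392
0.029 [[-1.6798 -5.3697]]
0.031 [[-2.6761 -5.3107]]
0.033 [[-3.6724 -5.2517]]
t 21.02 pos [ 0.5827 -0.2845  0.087 ] yaw 91.03 F [-0.2  0.7 -2.7] w 0.0599 g 40.0 q7 2.19
shift [ 1.1  1.7 27. ] turn -0.07 rows>=1
```

```bash
python3 -m crank '[[1,[2,1.7,2],0],[1,[0,0,0],0],[1,[0,0,0],0],[1,[0,0,4],0],[1,[0,0,5],0],[1,[0,0,5],0],[1,[0,0,5],0],[1,[0,0,3],0],[1,[0,0,0],0],[1,[0,0,0],0]]'
python3 -c "
from h import *
goto((.5806,-.2828,.0445,91.1))"
```

```text
time_s: 21.85
tool_pos: [0.5794, -0.2823, 0.0612]
orientation: [[-1.0, -0.018, -0.001], [-0.018, 1.0, 0.0], [0.001, 0.0, -1.0]]
ft_force: [-1.0, -0.3, -2.4]
width: 0.0599
grasp_force: 40.0
t 21.85 pos [ 0.5794 -0.2823  0.0612] yaw 91.05 F [-1.  -0.3 -2.4] w 0.0599 g 40.0 q7 2.20
shift [-1.2 -0.5 16.7] turn -0.05 rows>=1
```

```bash
python3 -m crank '[[1,[-0.8,-0.4,3],0],[1,[0,0,3],0],[1,[0,0,3],0],[1,[0,0,3],0],[1,[0,0,2],0],[1,[0,0,0],0],[1,[0,0,0],0]]'|grep -E "pos|ft_"
python3 -m crank '[[1,[0,0,1],0],[1,[0,0,1],0],[1,[0,0,0],0],[1,[0,0,0],0]]'|grep -E "pos|ft_"
python3 -m crank '[[1,[0,0,1],0],[1,[0,0,0],0],[1,[0,0,0],0]]'|grep -E "pos|ft_"
python3 -m crank '[[1,[0,0,0.8],0],[1,[0,0,0],0],[1,[0,0,0],0]]'|grep -E "pos|ft_"
```

```text
tool_pos: [0.5803, -0.2827, 0.0474]
ft_force: [0.2, 0.7, -2.3]
tool_pos: [0.5804, -0.2827, 0.0456]
ft_force: [-0.4, -0.7, -3.0]
tool_pos: [0.5804, -0.2827, 0.0445]
ft_force: [-0.5, 0.1, -3.1]
tool_pos: [0.5805, -0.2828, 0.044]
ft_force: [-0.2, 0.1, -0.4]
```

```bash
python3 -m crank '[[1,[0,0,0.7],0],[1,[0,0,0.7],0],[1,[0,0,0],0]]'|grep -E "pos|ft_"
python3 -m crank '[[0.3,[0,0,-1],0],[0,[0,0,0],0],[0,[0,0,0],0],[0,[0,0,0],0],[0,[0,0,-15],0],[0,[0,0,-25],0],[0,[0,0,-30],0],[0,[0,0,-30],0],[0,[0,0,-20],0],[0,[0,0,0],0],[0,[0,0,0],0]]'
python3 - <<'E'
from h import *
c=shot("wrist","wg2"); n=proj(c,[[.581,-.2828,.075]])[0]; print(n); whole(c,"g",n,.075); h=hole(c,n,14); print(h,plane(c,[h],.075))
goto((.52,-.05,.28,91),(.416,.16,.28,91))
E
```

```text
tool_pos: [0.5806, -0.2828, 0.0439]
ft_force: [-4.3, 2.9, 11.0]
time_s: 24.43
tool_pos: [0.5811, -0.2829, 0.1643]
orientation: [[-1.0, -0.018, 0.002], [-0.018, 1.0, -0.001], [-0.002, -0.001, -1.0]]
ft_force: [-0.5, -0.1, 0.3]
width: 0.0879
grasp_force: 0.0
[318.9795 249.4047]
  centre [ 0.5776 -0.2832] sides [0.0592 0.0534 0.0578 0.0534] long-axis yaw 91.04
[318.6169 250.6802] [[ 0.582  -0.2831  0.075 ]]
t 24.48 pos [ 0.5803 -0.2824  0.1629] yaw 91.06 F [-0.9  0.  -0.6] w 0.0879 g 0.0 q7 2.15
shift [  56.   233.5 -117. ] turn 0.06 rows>=7
shift [100.3 211.8   0. ] turn -0.00 rows>=6
```

```bash
python3 -m crank '[[0,[5,20,-15],0],[0,[8,30,-20],0],[0,[8,32,-20],0],[0,[8,32,-20],0],[0,[8,32,-20],0],[0,[10,32,-4],0],[0,[12,33,0],0],[0,[12,33,0],0],[0,[12,33,0],0],[0,[12,33,0],0],[0,[12,33,0],0],[0,[12,33,0],0],[0,[12,33,0],0],[0,[12,26,0],0],[0,[8,11,0],0],[0,[4,0,0],0],[0,[0,0,0],0],[0,[0,0,0],0],[0,[0,0,0],0]]' | grep pos
python3 - <<'E'
from h import *
c=shot("wrist","wr1"); n=proj(c,[[.416,.16,.135]])[0]; print(n); 
b=best(c,"o",n,50); print(b[:2])
im=cv2.imread("pics/wr1.png"); x,y=b[1].astype(int); cv2.imwrite("pics/wr1c.png",cv2.resize(im[y-60:y+60,x-70:x+70],(700,600),interpolation=cv2.INTER_CUBIC)); print(x-70,y-60)
goto((.416,.16,.25,91))
E
```

```text
tool_pos: [0.4177, 0.1589, 0.262]
[320.0524 236.3636]
(715, array([320.4825, 231.3958]))
250 171
t 26.12 pos [0.4178 0.159  0.2621] yaw 90.90 F [-0.6 -0.1 -0.7] w 0.0881 g 0.0 q7 1.09
shift [ 1.8  1.  12.1] turn -0.10 rows>=1
```

View pics/wr1c.png

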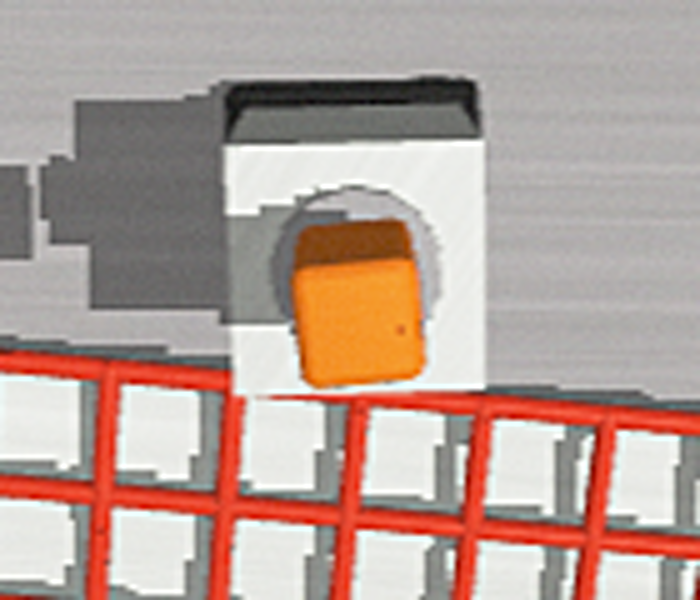

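The picture shows the rod handle's top face at crop corners (295,268), (415,258), (426,377), (308,387), about 5° counter-clockwise. The stand's top corners are (225,145), (485,138), (487,388), (233,397).

Run:
```python
from h import *
c=load("wr1"); o=np.array([249.6,170.6])
H=np.array([(295,268),(415,258),(426,377),(308,387)])/5+o; S=np.array([(225,145),(485,138),(487,388),(233,397)])/5+o
for z in(.133,.135,.137): rect(c,H,z)
for z in(.083,.085,.087): rect(c,S,z)
# height from second view w1/w2: handle top corners by triangulating centre
b=load("w1"); print(proj(b,[[.418,.159,.135]]),H.mean(0))
v=b["image"]; m=best(b,"o",(330,143),15)[2]; vv=v.max(2)[m]; print(len(vv),np.percentile(vv,[5,30,60,95]))
k=m&(v.max(2)>200); print([x[:2] for x in blobs(k,20)][:2]); q=blobs(k,20)[0][1]; print(tri([(c,H.mean(0)),(b,q)]))
```

```text
centre [0.4154 0.1615] sides [0.0203 0.0208 0.0203 0.0209] long-axis yaw 6.66
  centre [0.415  0.1615] sides [0.0202 0.0206 0.0202 0.0207] long-axis yaw 6.66
  centre [0.4145 0.1614] sides [0.02   0.0205 0.02   0.0206] long-axis yaw 6.66
  centre [0.4157 0.1613] sides [0.0505 0.0502 0.0512 0.0507] long-axis yaw 92.71
  centre [0.4153 0.1613] sides [0.0502 0.0499 0.0509 0.0504] long-axis yaw 92.71
  centre [0.4149 0.1612] sides [0.0499 0.0496 0.0506 0.0501] long-axis yaw 92.71
[[327.9356 144.6686]] [321.8 235.1]
413 [175.2 242.  244.  246. ]
[(384, array([329.5703, 141.9792]))]
(array([0.4153, 0.1611, 0.1328]), [np.float64(0.45981531491435373), np.float64(0.38659564446603367)])
```

```bash
python3 -m crank '[[0,[2.8,2.3,10],-2.5],[0,[0,0,25],-2.4],[0,[0,0,35],0],[0,[0,0,35],0],[0,[0,0,25],0],[0,[0,0,18],0],[0,[0,0,12],0],[0,[0,0,0],0],[0,[0,0,0],0],[0,[0,0,0],0]]' 
python3 -c "
from h import *
goto((.415,.1613,.096,95.9))"
```

```text
time_s: 26.95
tool_pos: [0.4153, 0.1624, 0.1031]
orientation: [[-0.995, -0.103, 0.001], [-0.103, 0.995, 0.0], [-0.001, 0.0, -1.0]]
ft_force: [-0.6, -0.6, 0.9]
width: 0.0875
grasp_force: 0.0
t 26.95 pos [0.4153 0.1624 0.1031] yaw 95.89 F [-0.6 -0.6  0.9] w 0.0875 g 0.0 q7 1.23
shift [ 0.4 -1.1  7.1] turn -0.01 rows>=1
```

```bash
python3 -m crank '[[0,[0.3,-1,4],0],[0,[0,0,3],0],[0,[0,0,0],0],[0.6,[0,0,0],0],[0.8,[0,0,0],0],[1,[0,0,0],0],[1,[0,0,0],0],[1,[0,0,0],0],[1,[0,0,0],0],[1,[0,0,0],0],[1,[0,0,0],0],[1,[0,0,0],0],[1,[0,0,0],0]]' 40
python3 -m crank '[[1,[0,0,-10],0],[1,[0,0,-15],0],[1,[0,0,-25],0],[1,[0,0,-25],0],[1,[0,0,-25],0],[1,[0,0,-20],0],[1,[0,0,-10],0],[1,[0,0,0],0],[1,[0,0,0],0]]'
python3 -c "
from h import *
goto((.55,-.0,.23,91),(.5815,-.283,.23,91))"
```

```text
time_s: 28.03
tool_pos: [0.4142, 0.1616, 0.0954]
orientation: [[-0.995, -0.104, -0.0], [-0.104, 0.995, 0.0], [0.0, 0.0, -1.0]]
ft_force: [0.9, 0.0, -0.7]
width: 0.0248
grasp_force: 0.0
time_s: 28.78
tool_pos: [0.414, 0.1616, 0.2249]
orientation: [[-0.995, -0.104, -0.0], [-0.104, 0.995, 0.0], [0.0, 0.0, -1.0]]
ft_force: [-0.2, -0.1, -1.9]
width: 0.0216
grasp_force: 40.0
t 28.78 pos [0.414  0.1616 0.2249] yaw 95.96 F [-0.2 -0.1 -1.9] w 0.0216 g 40.0 q7 1.18
shift [-118.5 -174.8   -5.2] turn 4.96 rows>=6
shift [ -26.6 -283.5    0. ] turn -0.00 rows>=7
```

Run:
```python
from h import *
s=shot("scene","sr1"); w=shot("wrist","wr2"); p=np.array([.414,.1616,.2249])
ps=proj(s,[p,p-[0,0,.0904]]); pw=proj(w,[p,p-[0,0,.0904]]); print(ps,pw)
im=cv2.imread("pics/sr1.png"); x,y=ps.mean(0).astype(int); A=cv2.resize(im[y-50:y+50,x-40:x+40],(400,500),interpolation=cv2.INTER_CUBIC); print(x-40,y-50)
im=cv2.imread("pics/wr2.png"); B=cv2.resize(im[160:360,240:400],(400,500),interpolation=cv2.INTER_CUBIC)
cv2.imwrite("pics/r2.png",np.hstack([A,B]))
```

```text
[[444.3864 201.3037]
 [439.111  230.6371]] [[319.9261 297.9353]
 [319.3516 250.5233]]
401 165
```

View pics/r2.png

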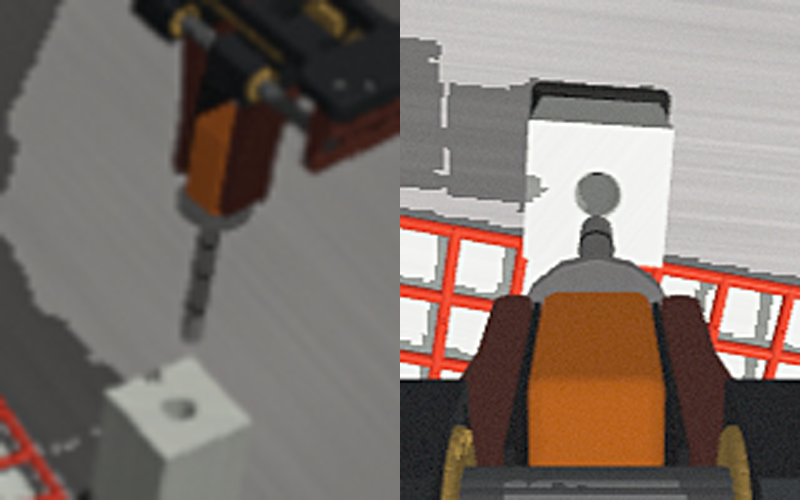

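The scene crop shows the rod gripped, with its tip about 6 mm lower in the hand than nominal. It hangs upright (tip at wrist (319,251)), and the stand bore is at wrist (319,237).

```bash
python3 -c "
from h import *
w=load('wr2'); print('bore',plane(w,[(319,237)],.085))
goto((.5815,-.283,.225,91.1))"
```

```text
bore [[0.415  0.1615 0.085 ]]
t 28.88 pos [0.4133 0.1612 0.2239] yaw 95.96 F [ 0.7  1.1 -1.3] w 0.0220 g 40.0 q7 1.18
shift [-121.2 -459.2   -0.9] turn 4.86 rows>=12
```

```bash
python3 -m crank '[[1,[-3,-12,0],0],[1,[-6,-22,0],0],[1,[-7,-27,0],0],[1,[-7,-27,0],0],[1,[-7,-27,0],0],[1,[-7,-27,0],0],[1,[-7,-27,0],0],[1,[-7,-27,0],0],[1,[-7,-27,0],0],[1,[-7,-27,0],0],[1,[-7,-27,0],0],[1,[-7,-27,0],0],[1,[-7,-27,0],0],[1,[-7,-27,0],0],[1,[-7,-27,0],0],[1,[-7,-27,0],0],[1,[-7,-27,0],2.5],[1,[-5,-18,0],2.4],[1,[-2,-10,0],0],[1,[0,0,0],0]]' | grep pos
python3 -m crank '[[1,[0,0,0],0],[1,[0,0,0],0],[1,[0,0,0],0]]' | grep pos
python3 -c "
from h import *
goto((.5815,-.283,.20,91.1))"
```

```text
tool_pos: [0.5803, -0.2931, 0.2236]
tool_pos: [0.5814, -0.289, 0.2251]
t 30.80 pos [ 0.5814 -0.289   0.2251] yaw 91.19 F [-0.7  0.7 -0.9] w 0.0219 g 40.0 q7 2.16
shift [-0.2  5.9 25.1] turn 0.09 rows>=1
```

```bash
python3 -m crank '[[1,[0,5.9,10],0],[1,[0,0,12],0],[1,[0,0,8],0],[1,[0,0,0],0],[1,[0,0,0],0],[1,[0,0,0],0],[1,[0,0,0],0]]' | grep pos
python3 - <<'E'
from h import *
w=shot("wrist","wr3"); goto((.5815,-.283,.16,91.1))
im=cv2.imread("pics/wr3.png"); cv2.imwrite("pics/wr3c.png",cv2.resize(im[190:310,240:400],(800,600),interpolation=cv2.INTER_CUBIC))
E
```

```text
tool_pos: [0.5815, -0.2853, 0.1958]
t 31.43 pos [ 0.5815 -0.2853  0.1958] yaw 91.03 F [-0.7  0.2 -0.2] w 0.0221 g 40.0 q7 2.16
shift [-0.   2.3 35.8] turn -0.07 rows>=1
```

View pics/wr3c.png

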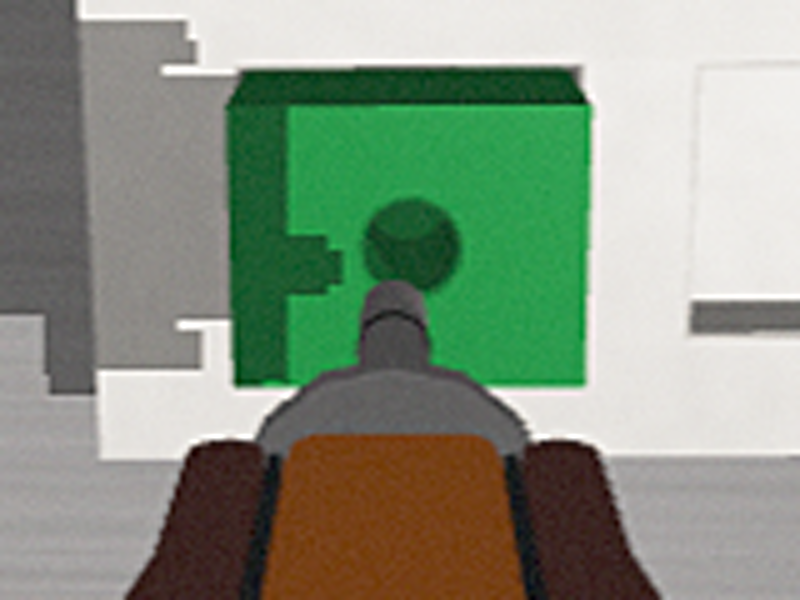

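The well centre is at full-image (321.9,238.9) and the rod tip is at column 319, so the rod must shift about 2.4 mm in +y.

Run:
```python
from h import *
w=load("wr3"); print(plane(w,[(321.8,238.8)],.075)); 
p=np.array([.5815,-.2853,.1958])
for d in(.0904,.097,.1): print(d,proj(w,[p-[0,0,d],p-[.005,0,d],p-[-.005,0,d]]))
```

```text
[[ 0.5805 -0.2828  0.075 ]]
0.0904 [[318.7958 249.3732]
 [318.9181 242.8587]
 [318.6747 255.8248]]
0.097 [[318.7803 247.1419]
 [318.8996 240.7731]
 [318.6621 253.4507]]
0.1 [[318.7735 246.1625]
 [318.8914 239.8579]
 [318.6566 252.4085]]
```

```bash
python3 -m crank '[[1,[1.5,2.3,5],0],[1,[1.5,0,5],0],[1,[0,0,5],0],[1,[0,0,0],0],[1,[0,0,0],0],[1,[0,0,0],0]]' | grep -E "pos|ft"
python3 - <<'E'
from h import *
w=shot("wrist","wr4"); s=shot("scene","sr4"); goto()
im=cv2.imread("pics/wr4.png"); A=cv2.resize(im[200:280,270:370],(500,400),interpolation=cv2.INTER_CUBIC)
im=cv2.imread("pics/sr4.png"); x,y=proj(s,[[.581,-.283,.085]])[0].astype(int); B=cv2.resize(im[y-40:y+40,x-30:x+30],(300,400),interpolation=cv2.INTER_CUBIC); print(x-30,y-40)
cv2.imwrite("pics/r4.png",np.hstack([A,B]))
E
```

```text
tool_pos: [0.5783, -0.2828, 0.1803]
ft_force: [1.1, -0.7, -1.6]
t 32.03 pos [ 0.5784 -0.2828  0.1806] yaw 91.05 F [-0.7  0.4 -1.1] w 0.0216 g 40.0 q7 2.16
265 119
```

View pics/r4.png

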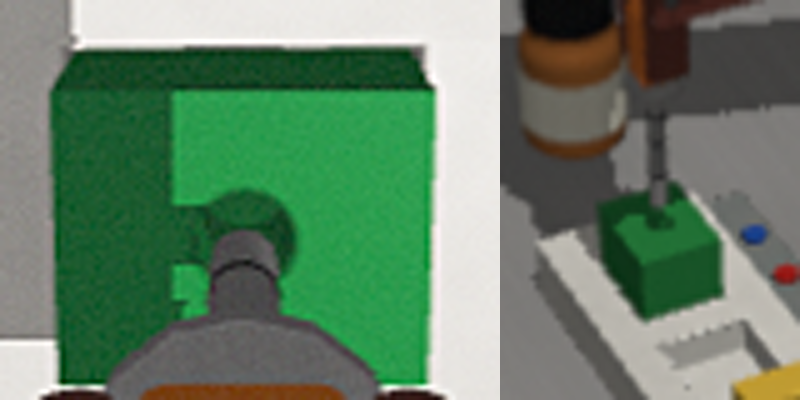

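The wrist crop shows the well at crop (247,240) and the rod tip at (245,262). After parallax that means about 2 mm more toward −x.

```bash
python3 -m crank '[[1,[2,0,0],0],[1,[0,0,3],0],[1,[0,0,4],0],[1,[0,0,4],0],[1,[0,0,0],0],[1,[0,0,0],0]]' | grep -E "pos|ft"
python3 -m crank '[[1,[0,0,4],0],[1,[0,0,4],0],[1,[0,0,0],0],[1,[0,0,0],0]]' | grep -E "pos|ft"
```

```text
tool_pos: [0.576, -0.2826, 0.1688]
ft_force: [0.8, 0.4, -1.5]
tool_pos: [0.5761, -0.2826, 0.161]
ft_force: [-0.1, 0.0, -1.1]
```

```bash
python3 -m crank '[[1,[0,0,4],0],[1,[0,0,5],0],[1,[0,0,5],0],[1,[0,0,5],0],[1,[0,0,4],0],[1,[0,0,0],0],[1,[0,0,0],0]]' | grep -E "pos|ft"
python3 -m crank '[[1,[0,0,2],0],[1,[0,0,2],0],[1,[0,0,0],0],[1,[0,0,0],0]]' | grep -E "pos|ft"
python3 -m crank '[[1,[0,0,1],0],[1,[0,0,1],0],[1,[0,0,0],0],[1,[0,0,0],0]]' | grep -E "pos|ft"
```

```text
tool_pos: [0.5761, -0.2826, 0.138]
ft_force: [-0.1, -0.2, -2.1]
tool_pos: [0.5762, -0.2827, 0.1343]
ft_force: [0.6, -1.6, -2.1]
tool_pos: [0.5762, -0.2827, 0.1323]
ft_force: [-0.5, 0.6, -1.0]
```

```bash
python3 -m crank '[[1,[0,0,1],0],[1,[0,0,1],0],[1,[0,0,0],0],[1,[0,0,0],0]]' | grep -E "pos|ft"
python3 -m crank '[[1,[0,0,1],0],[1,[0,0,1],0],[1,[0,0,0],0],[1,[0,0,0],0]]' | grep -E "pos|ft"
python3 -m crank '[[1,[0,0,1],0],[1,[0,0,0],0],[1,[0,0,0],0]]' | grep -E "pos|ft"
```

```text
tool_pos: [0.5762, -0.2827, 0.1303]
ft_force: [-0.2, -0.3, -0.7]
tool_pos: [0.5762, -0.2827, 0.1282]
ft_force: [-0.5, 0.2, -0.4]
tool_pos: [0.5762, -0.2827, 0.1273]
ft_force: [0.6, 1.0, -1.7]
```

```bash
for i in 1 2 3; do :; done; python3 -m crank '[[1,[0,0,1],0],[1,[0,0,0],0],[1,[0,0,0],0]]' | grep -E "pos|ft"
python3 -m crank '[[1,[0,0,1],0],[1,[0,0,0],0],[1,[0,0,0],0]]' | grep -E "pos|ft"
python3 -m crank '[[1,[0,0,0.7],0],[1,[0,0,0],0],[1,[0,0,0],0]]' | grep -E "pos|ft"
python3 -m crank '[[1,[0,0,0.7],0],[1,[0,0,0],0],[1,[0,0,0],0]]' | grep -E "pos|ft"
```

```text
tool_pos: [0.5762, -0.2827, 0.1263]
ft_force: [-0.3, 0.1, -2.2]
tool_pos: [0.5764, -0.2828, 0.1257]
ft_force: [-0.9, 1.6, 2.4]
tool_pos: [0.5765, -0.2829, 0.1257]
ft_force: [-0.7, 0.9, 7.1]
tool_pos: [0.5765, -0.2829, 0.1256]
ft_force: [-4.0, 2.3, 12.5]
```

Bottomed at TCP z = 0.1256. I ease off slightly and hold.

```bash
python3 -m crank '[[1,[0,0,-0.4],0],[1,[0,0,0],0],[1,[0,0,0],0],[1,[0,0,0],0],[1,[0,0,0],0],[1,[0,0,0],0],[1,[0,0,0],0],[1,[0,0,0],0],[1,[0,0,0],0],[1,[0,0,0],0],[1,[0,0,0],0],[1,[0,0,0],0],[1,[0,0,0],0],[1,[0,0,0],0],[1,[0,0,0],0],[1,[0,0,0],0],[1,[0,0,0],0],[1,[0,0,0],0],[1,[0,0,0],0],[1,[0,0,0],0]]' | grep -E "pos|ft|time"
python3 -m crank '[[1,[0,0,0],0],[1,[0,0,0],0],[1,[0,0,0],0],[1,[0,0,0],0],[1,[0,0,0],0],[1,[0,0,0],0],[1,[0,0,0],0],[1,[0,0,0],0],[1,[0,0,0],0],[1,[0,0,0],0],[1,[0,0,0],0],[1,[0,0,0],0],[1,[0,0,0],0],[1,[0,0,0],0],[1,[0,0,0],0],[1,[0,0,0],0],[1,[0,0,0],0],[1,[0,0,0],0],[1,[0,0,0],0],[1,[0,0,0],0]]' | grep -E "pos|ft|time"
python3 -c "
from h import *
goto((.5765,-.2829,.185,91.05),(.5765+.578-.5815,-.2829+.1700,.185,91.05))"
```

```text
time_s: 37.7
tool_pos: [0.5765, -0.2829, 0.1256]
ft_force: [-2.3, 1.8, 10.0]
time_s: 39.37
tool_pos: [0.5765, -0.2829, 0.1257]
ft_force: [-3.4, 1.2, 9.8]
t 39.37 pos [ 0.5765 -0.2829  0.1257] yaw 91.04 F [-3.4  1.2  9.8] w 0.0219 g 40.0 q7 2.19
shift [ -0.1  -0.  -59.3] turn -0.01 rows>=2
shift [  0.4 170.    0. ] turn -0.00 rows>=5
```

```bash
python3 -m crank '[[1,[0,0,-5],0],[1,[0,0,-10],0],[1,[0,0,-15],0],[1,[0,0,-15],0],[1,[0,0,-12],0],[1,[0,0,-5],0],[1,[0,12,0],0],[1,[0,24,0],0],[1,[0,28,0],0],[1,[0,28,0],0],[1,[0,28,0],0],[1,[0.4,26,0],0],[1,[0,16,0],0],[1,[0,8,0],0],[1,[0,0,0],0],[1,[0,0,0],0],[1,[0,0,0],0],[1,[0,0,0],0]]' | grep -E "pos|ft|time"
python3 - <<'E'
from h import *
w=shot("wrist","wr5"); goto((.5728,-.113,.185,91.05))
b=load("wr4")
for k,c,nm,n in(("green wr4",b,"g",(.5815,-.283,.075)),("yellow wr5",w,"y",(.578,-.113,.075))):
    q=proj(c,[n])[0]; m=best(c,nm,q,60)[2]; ys,xs=np.where(m); print(k,q,ys.min(),[ (r,np.where(m[r])[0][[0,-1]]) for r in(222,235)])
im=cv2.imread("pics/wr5.png"); A=cv2.resize(im[190:290,260:380],(600,500),interpolation=cv2.INTER_CUBIC); cv2.imwrite("pics/r5.png",A)
E
```

```text
time_s: 40.87
tool_pos: [0.5725, -0.1145, 0.1864]
ft_force: [-0.2, -0.9, -1.1]
t 40.92 pos [ 0.5725 -0.1144  0.1863] yaw 90.91 F [-0.1 -0.1 -0.7] w 0.0216 g 40.0 q7 1.86
shift [-0.3  1.4  1.3] turn -0.14 rows>=1
green wr4 [318.3173 248.4878] 210 [(222, array([280, 356])), (235, array([281, 356]))]
yellow wr5 [320.5103 249.3304] 211 [(222, array([285, 359])), (235, array([286, 359]))]
```

View pics/r5.png

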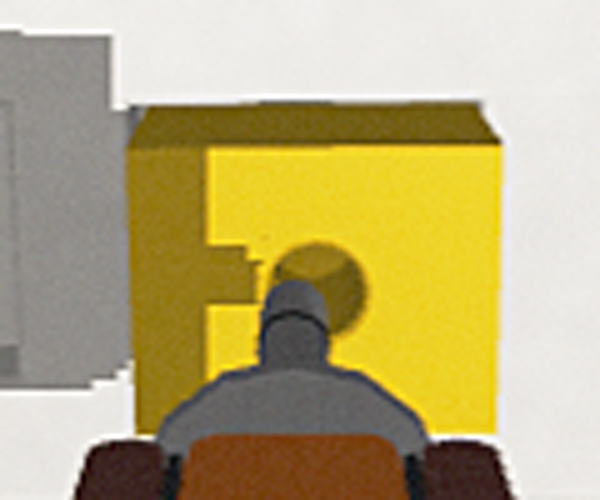

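The yellow well is at crop (319,289), full-image (323.8,247.8). The rod tip column is 318.6, so the rod needs a few mm in +y.

Run:
```python
from h import *
w=load("wr5"); print(plane(w,[(323.7,247.6),(285,222),(359.5,222),(286,235),(359.5,235)],.075)); p=np.array([.5725,-.1144,.1863]); print(proj(w,[p-[0,0,.0927]]))
b=load("wr4"); print(plane(b,[(270+247/5-.4,200+240/5-.4),(280,222),(356.5,222)],.075))
h=hole(w,(323.7,245),9); print(h)
t=shot("top","t5");
```

```text
[[ 0.5765 -0.1105  0.075 ]
 [ 0.5561 -0.1415  0.075 ]
 [ 0.5551 -0.0826  0.075 ]
 [ 0.5666 -0.1408  0.075 ]
 [ 0.5657 -0.0821  0.075 ]]
[[318.9281 248.5985]]
[[ 0.5808 -0.2825  0.075 ]
 [ 0.5608 -0.313   0.075 ]
 [ 0.5598 -0.2539  0.075 ]]
[317.7243 254.7558]
```

```bash
python3 -m crank '[[1,[0.5,2.6,0],0],[1,[0,0,3],0],[1,[0,0,4],0],[1,[0,0,4],0],[1,[0,0,0],0],[1,[0,0,0],0]]' | grep -E "pos|ft"
python3 -m crank '[[1,[0,0,3],0],[1,[0,0,3],0],[1,[0,0,2],0],[1,[0,0,0],0],[1,[0,0,0],0]]' | grep -E "pos|ft"
python3 -m crank '[[1,[0,0,2],0],[1,[0,0,2],0],[1,[0,0,2],0],[1,[0,0,0],0],[1,[0,0,0],0]]' | grep -E "pos|ft"
```

```text
tool_pos: [0.5719, -0.1101, 0.1749]
ft_force: [-0.2, -0.5, -1.0]
tool_pos: [0.5721, -0.1102, 0.1672]
ft_force: [0.3, 0.9, -0.6]
tool_pos: [0.5721, -0.1102, 0.1612]
ft_force: [-0.3, 0.1, -1.5]
```

```bash
python3 -m crank '[[1,[0,-0.8,3],0],[1,[0,0,4],0],[1,[0,0,5],0],[1,[0,0,5],0],[1,[0,0,5],0],[1,[0,0,4],0],[1,[0,0,3],0],[1,[0,0,2],0],[1,[0,0,0],0],[1,[0,0,0],0]]' | grep -E "pos|ft"
python3 -m crank '[[1,[0,0,1],0],[1,[0,0,1],0],[1,[0,0,1],0],[1,[0,0,0],0],[1,[0,0,0],0]]' | grep -E "pos|ft"
python3 -m crank '[[1,[0,0,1],0],[1,[0,0,0],0],[1,[0,0,0],0]]' | grep -E "pos|ft"
```

```text
tool_pos: [0.5722, -0.111, 0.1303]
ft_force: [0.5, -0.2, -1.0]
tool_pos: [0.5721, -0.111, 0.1273]
ft_force: [0.8, 0.1, -1.1]
tool_pos: [0.5722, -0.1109, 0.1264]
ft_force: [0.9, -0.1, -1.2]
```

```bash
python3 -m crank '[[1,[0,0,1],0],[1,[0,0,0],0],[1,[0,0,0],0]]' | grep -E "pos|ft"
python3 -m crank '[[1,[0,0,0.8],0],[1,[0,0,0],0],[1,[0,0,0],0]]' | grep -E "pos|ft"
```

```text
tool_pos: [0.5723, -0.111, 0.1257]
ft_force: [-0.7, -0.4, 1.8]
tool_pos: [0.5725, -0.1111, 0.1256]
ft_force: [-3.1, 0.7, 10.0]
```

Bottomed at the same height with 10 N, so I hold here.

```bash
for_hold() { :; }; python3 -m crank '[[1,[0,0,0],0],[1,[0,0,0],0],[1,[0,0,0],0],[1,[0,0,0],0],[1,[0,0,0],0],[1,[0,0,0],0],[1,[0,0,0],0],[1,[0,0,0],0],[1,[0,0,0],0],[1,[0,0,0],0],[1,[0,0,0],0],[1,[0,0,0],0],[1,[0,0,0],0],[1,[0,0,0],0],[1,[0,0,0],0],[1,[0,0,0],0],[1,[0,0,0],0],[1,[0,0,0],0],[1,[0,0,0],0],[1,[0,0,0],0]]' | grep -E "pos|ft|time"
python3 -m crank '[[1,[0,0,0],0],[1,[0,0,0],0],[1,[0,0,0],0],[1,[0,0,0],0],[1,[0,0,0],0],[1,[0,0,0],0],[1,[0,0,0],0],[1,[0,0,0],0],[1,[0,0,0],0],[1,[0,0,0],0],[1,[0,0,0],0],[1,[0,0,0],0],[1,[0,0,0],0],[1,[0,0,0],0],[1,[0,0,0],0],[1,[0,0,0],0],[1,[0,0,0],0],[1,[0,0,0],0],[1,[0,0,0],0],[1,[0,0,0],0]]' | grep -E "pos|ft|time"
python3 -m crank '[[1,[0,0,-5],0],[1,[0,0,-10],0],[1,[0,0,-20],0],[1,[0,0,-25],0],[1,[0,0,-25],0],[1,[0,0,-15],0],[1,[0,0,0],0],[1,[0,0,0],0]]' | grep -E "pos|ft|time"
python3 -c "
from h import *
goto((.412,.1615,.22,95.96))"
```

```text
time_s: 45.97
tool_pos: [0.5725, -0.1111, 0.1256]
ft_force: [-2.6, 0.5, 10.0]
time_s: 47.63
tool_pos: [0.5724, -0.1111, 0.1256]
ft_force: [-2.2, 0.8, 9.7]
time_s: 48.3
tool_pos: [0.5725, -0.111, 0.2252]
ft_force: [-0.7, -1.2, -1.1]
t 48.30 pos [ 0.5725 -0.111   0.2252] yaw 91.05 F [-0.7 -1.2 -1.1] w 0.0219 g 40.0 q7 1.84
shift [155.5 275.4   5. ] turn -4.91 rows>=8
```

```bash
python3 -m crank '[[1,[5,9,0],0],[1,[9,16,0],0],[1,[11,20,0],0],[1,[11,20,0],0],[1,[11,20,0],0],[1,[11,20,0],0],[1,[11,20,0],0],[1,[11,20,0],0],[1,[11,20,0],0],[1,[11,20,0],0],[1,[11,20,0],0],[1,[11,20,0],0],[1,[11,20,0],0],[1,[11,16,0],0],[1,[8,10,0],0],[1,[2.5,4.4,0],-2.5],[1,[0,0,0],-2.4],[1,[0,0,0],0],[1,[0,0,0],0],[1,[0,0,0],0]]' | grep -E "pos|ft"
python3 -m crank '[[1,[0,0,0],0],[1,[0,0,0],0]]' | grep -E "pos|ft"
python3 -c "
from h import *
goto((.412,.1615,.192,95.96))"
```

```text
tool_pos: [0.4101, 0.1612, 0.2239]
ft_force: [-0.0, -1.0, -0.5]
tool_pos: [0.4106, 0.1613, 0.2243]
ft_force: [0.1, -0.4, -0.6]
t 50.13 pos [0.4106 0.1613 0.2243] yaw 95.89 F [ 0.1 -0.4 -0.6] w 0.0219 g 40.0 q7 1.19
shift [-1.4  0.1 32.3] turn -0.07 rows>=1
```

```bash
python3 -m crank '[[1,[-1,0,10],0],[1,[0,0,15],0],[1,[0,0,10],0],[1,[0,0,5],0],[1,[0,0,0],0],[1,[0,0,0],0],[1,[0,0,0],0]]' | grep -E "pos|ft"
python3 - <<'E'
from h import *
w=shot("wrist","wr6"); goto((.412,.1615,.18,95.96))
q=proj(w,[[.415,.1615,.085]])[0]; print(q)
g=w["image"].astype(int).mean(2).astype(int); x,y=q.round().astype(int)
for r in range(y-16,y+14): print(r,g[r,x-14:x+15])
E
```

```text
tool_pos: [0.412, 0.1618, 0.1849]
ft_force: [0.4, 0.0, -1.6]
t 50.77 pos [0.4121 0.1618 0.1851] yaw 95.94 F [-0.2  0.5 -1. ] w 0.0222 g 40.0 q7 1.21
shift [ 0.1 -0.3  5.1] turn -0.02 rows>=1
[318.0974 249.9017]
234 [156 155 150 221 252 245 243 241 240 239 242 243 243 242 241 242 241 242
 242 243 242 241 242 242 243 243 244 244 243]
235 [157 152 148 220 250 243 241 240 240 242 243 242 241 242 242 242 242 242
 243 242 242 240 242 241 243 244 244 244 243]
236 [158 153 146 217 249 244 241 240 241 243 243 242 242 242 242 241 242 243
 242 242 241 241 242 244 244 244 244 243 242]
237 [157 157 146 220 249 243 239 240 243 243 242 241 242 241 242 242 243 242
 242 240 241 242 243 244 244 244 243 243 242]
238 [156 154 148 219 248 241 239 243 243 242 242 243 243 244 244 244 244 242
 241 241 241 243 244 244 244 243 243 242 242]
239 [161 156 148 214 248 241 243 243 244 244 247 248 245 247 247 250 249 246
 245 243 243 244 244 244 243 242 242 242 241]
240 [159 157 149 214 249 246 246 248 246 244 242 224 200 199 198 206 222 231
 245 249 247 245 244 243 243 242 241 242 242]
241 [158 152 145 223 255 255
[... 2100 characters left out ...]
 62  85  89  90  90  85  92  88  86  87
  91  85  62 132 240 250 242 241 241 241 242]
259 [154 151 151 143 223 255 240 122  74  85  91  89  92  87  90  93  93  90
  85  92  75 103 220 250 241 240 241 241 241]
260 [153 155 156 146 221 255 247 137  72  88  88  88  89  89  92  87  89  84
  89  88  75 111 225 248 240 241 242 242 241]
261 [150 155 153 148 223 255 247 132  76  87  90  83  81  87  88  90  86  89
  86  86  70 166 249 249 244 243 243 242 241]
262 [155 163 163 157 232 255 255 203  71  90  97  88  87  94  92  92  89  94
  98  87  76 132 241 255 254 250 247 245 244]
263 [165 168 157 162 204 172  98  88  87  87  89  91  93  91  93  90  87  90
  87  96  88  85 108 142 194 243 253 255 255]
```

The numbers put the tip at about (318,250) once it is down at the mouth, against the bore at (319,250). It is aligned to within about 1 mm.

```bash
python3 -m crank '[[1,[0,0.5,3],0],[1,[0,0,3],0],[1,[0,0,3],0],[1,[0,0,3],0],[1,[0,0,0],0],[1,[0,0,0],0]]' | grep -E "pos|ft"
python3 -m crank '[[1,[0,0,4],0],[1,[0,0,4],0],[1,[0,0,4],0],[1,[0,0,0],0],[1,[0,0,0],0]]' | grep -E "pos|ft"
```

```text
tool_pos: [0.4115, 0.162, 0.1723]
ft_force: [0.6, 1.2, -0.9]
tool_pos: [0.4114, 0.162, 0.1602]
ft_force: [-0.2, -0.7, -0.8]
```

```bash
python3 -m crank '[[1,[0,0,5],0],[1,[0,0,5],0],[1,[0,0,5],0],[1,[0,0,5],0],[1,[0,0,5],0],[1,[0,0,0],0],[1,[0,0,0],0]]' | grep -E "pos|ft"
```

```text
tool_pos: [0.4114, 0.1619, 0.1352]
ft_force: [0.9, -0.7, -1.7]
```

```bash
python3 -m crank '[[1,[0,0,5],0],[1,[0,0,6],0],[1,[0,0,6],0],[1,[0,0,6],0],[1,[0,0,5],0],[1,[0,0,4],0],[1,[0,0,2],0],[1,[0,0,0],0],[1,[0,0,0],0]]' | grep -E "pos|ft"
python3 -m crank '[[1,[0,0,1],0],[1,[0,0,1],0],[1,[0,0,1],0],[1,[0,0,0],0],[1,[0,0,0],0]]' | grep -E "pos|ft"
```

```text
tool_pos: [0.4116, 0.1621, 0.1015]
ft_force: [0.7, 0.3, -1.3]
tool_pos: [0.4117, 0.1621, 0.0986]
ft_force: [0.1, -0.1, -1.4]
```

```bash
python3 -m crank '[[1,[0,0,0.8],0],[1,[0,0,0],0],[1,[0,0,0],0]]' | grep -E "pos|ft"
python3 -m crank '[[1,[0,0,0.6],0],[1,[0,0,0],0],[1,[0,0,0],0]]' | grep -E "pos|ft"
python3 -m crank '[[1,[0,0,0.6],0],[1,[0,0,0],0],[1,[0,0,0],0]]' | grep -E "pos|ft"
```

```text
tool_pos: [0.4116, 0.1621, 0.0978]
ft_force: [-0.0, -0.2, -0.6]
tool_pos: [0.4117, 0.1621, 0.0976]
ft_force: [-1.0, -1.0, 5.8]
tool_pos: [0.4117, 0.1621, 0.0976]
ft_force: [-4.3, -1.7, 16.5]
```

Seated at 0.0976, as predicted. I release, rise, and measure the rod and tally pad.

```bash
python3 -m crank '[[1,[0,0,-1],0],[0.5,[0,0,0],0],[0,[0,0,0],0],[0,[0,0,0],0],[0,[0,0,0],0],[0,[0,0,0],0],[0,[0,0,0],0],[0,[0,0,0],0],[0,[0,0,0],0],[0,[0,0,-10],0],[0,[0,0,-25],0],[0,[0,0,-35],0],[0,[0,0,-35],0],[0,[0,0,-35],0],[0,[0,0,-15],0],[0,[0,0,0],0],[0,[0,0,0],0]]' | grep -E "pos|ft|width"
python3 - <<'E'
from h import *
w=shot("wrist","wr7"); b=best(w,"o",proj(w,[[.415,.1615,.12]])[0],50); m=b[2].astype(np.uint8); cc=max(cv2.findContours(m,0,cv2.CHAIN_APPROX_NONE)[0],key=cv2.contourArea); v=w["image"].max(2)
k=((b[2])&(v>200)).astype(np.uint8); cc=max(cv2.findContours(k,0,cv2.CHAIN_APPROX_NONE)[0],key=cv2.contourArea)
print(b[:2],cv2.minAreaRect(cc)); print(plane(w,[cv2.minAreaRect(cc)[0]],.135))
w1=load("wr1"); k=(best(w1,"o",(320,231),30)[2]&(w1["image"].max(2)>200)).astype(np.uint8); cc=max(cv2.findContours(k,0,cv2.CHAIN_APPROX_NONE)[0],key=cv2.contourArea); print("before",plane(w1,[cv2.minAreaRect(cc)[0]],.135))
# tally pad from earlier views
for n in("t5","t2"):
    t=load(n); print(best(t,"red",(388,327),8)[:2])
goto((.43,-.0,.24,94),(.4285,-.124,.2,94))
E
```

```text
tool_pos: [0.4119, 0.1623, 0.2531]
ft_force: [0.3, -0.8, -0.3]
width: 0.0881
(768, array([317.3346, 237.7135])) ((318.0, 242.0), (24.0, 24.0), 90.0)
[[0.4131 0.1619 0.135 ]]
before [[0.415  0.1613 0.135 ]]Traceback (most recent call last):
  File "<stdin>", line 8, in <module>
  File "h.py", line 34, in best
    b=[x for x in blobs(mask(c,*R[nm]),20) if np.linalg.norm(x[1]-near)<rad]; return b[0]
                                                                                     ~^^^
IndexError: list index out of range
```

```bash
python3 -c "
from h import *
goto((.425,-.124,.22,94.5))"
```

```text
t 55.65 pos [0.4112 0.1619 0.252 ] yaw 95.96 F [-0.3 -0.4 -1.4] w 0.0876 g 0.0 q7 1.18
shift [  15.9 -285.8   32. ] turn 1.46 rows>=7
```

```bash
python3 -m crank '[[0,[-5,-12,0],0],[0,[-6,-22,0],0],[0,[-6,-24,0],0],[0,[-6,-24,0],0],[0,[-6,-24,0],0],[0,[-3,-24,4],0],[0,[3,-24,4],0],[0,[9,-24,4],0],[0,[9,-24,4],0],[0,[9,-24,4],0],[1,[9,-24,4],0],[1,[6,-22,4],0],[1,[3,-14,4],1.5],[1,[0,0,0],0],[1,[0,0,0],0],[1,[0,0,0],0]]' | grep -E "pos|ft|width"
python3 - <<'E'
from h import *
w=shot("wrist","wt1"); n=proj(w,[[.413,-.125,.098]])[0]; print(n)
bs=[(b[0],b[1]) for b in blobs(mask(w,*R["red"]),30) if np.linalg.norm(b[1]-n)<120]; print(bs)
m=best(w,"red",n,50)[2]; v=w["image"].max(2); print(np.percentile(v[m],[5,25,50,75,95]))
t,_=cv2.threshold(v[m].reshape(-1,1),0,255,cv2.THRESH_OTSU)
for k in(m,m&(v>t)):
    cc=max(cv2.findContours(k.astype(np.uint8),0,cv2.CHAIN_APPROX_NONE)[0],key=cv2.contourArea); r=cv2.minAreaRect(cc); print(r); rect(w,cv2.boxPoints(r),.098)
goto((.4127,-.1245,.115,94.5))
E
```

```text
tool_pos: [0.4255, -0.1229, 0.22]
ft_force: [-0.0, 0.4, 0.9]
width: 0.0511
[317.3758 224.9242]
[(1254, array([316.5144, 224.5718])), (357, array([296.9944, 302.6471]))]
[179. 228. 231. 233. 235.]
((316.5, 225.5), (37.0, 35.0), 90.0)
  centre [ 0.4137 -0.1257] sides [0.0285 0.031  0.0292 0.031 ] long-axis yaw 4.43
((317.5, 225.0), (32.0, 33.0), 90.0)
  centre [ 0.4132 -0.1249] sides [0.0269 0.0268 0.0275 0.0268] long-axis yaw 94.49
t 57.03 pos [ 0.4257 -0.1228  0.2203] yaw 94.56 F [0.4 0.8 0.4] w 0.0471 g 0.0 q7 1.86
shift [ 13.   -0.7 105.3] turn 0.06 rows>=3
```

```bash
python3 -m crank '[[1,[4,-0.5,10],0],[1,[4,-0.5,20],0],[1,[4,0,25],0],[1,[0,0,25],0],[1,[0,0,15],0],[1,[0,0,8],0],[1,[0,0,0],0],[1,[0,0,0],0],[1,[0,0,0],0]]' 20| grep -E "pos|ft|width"
```

```text
tool_pos: [0.4144, -0.1257, 0.1184]
ft_force: [0.3, 0.0, -0.7]
width: 0.0004
```

```bash
python3 -m crank '[[1,[0,1,6],0],[1,[0,0,6],0],[1,[0,0,4],0],[1,[0,0,4],0],[1,[0,0,4],0],[1,[0,0,4],0],[1,[0,0,0],0]]' | grep -E "pos|ft"
python3 -m crank '[[1,[0,0,4],0],[1,[0,0,4],0],[1,[0,0,2],0],[1,[0,0,0],0],[1,[0,0,0],0]]' | grep -E "pos|ft"
```

```text
tool_pos: [0.4134, -0.1239, 0.089]
ft_force: [-0.8, 5.6, 4.2]
tool_pos: [0.4134, -0.123, 0.0795]
ft_force: [-0.5, 8.3, 6.3]
```

```bash
python3 -m crank '[[1,[0,0,1],0],[1,[0,0,0.7],0],[1,[0,0,0],0],[1,[0,0,0],0]]' | grep -E "pos|ft"
python3 -m crank '[[1,[0,0,0.8],0],[1,[0,0,0],0],[1,[0,0,0],0]]' | grep -E "pos|ft"
```

```text
tool_pos: [0.4136, -0.123, 0.0787]
ft_force: [-4.9, 10.3, 21.4]
tool_pos: [0.4137, -0.1229, 0.0783]
ft_force: [-7.6, 10.8, 29.8]
```

Fully down on the stop. I let it right up, then press a second time.

```bash
python3 -m crank '[[1,[0,0,-4],0],[1,[0,0,-6],0],[1,[0,0,-8],0],[1,[0,0,-8],0],[1,[0,0,-8],0],[1,[0,0,0],0],[1,[0,0,0],0],[1,[0,0,0],0],[1,[0,0,0],0]]' | grep -E "pos|ft"
python3 - <<'E'
from h import *
t=shot("scene","st1"); p=proj(t,[[.4135,-.125,.098],[.4135,-.125,.078]]); print(p,[ (b[0],b[1]) for b in blobs(mask(t,*R["red"]),5) if np.linalg.norm(b[1]-p[0])<45]); s=load("scene0"); print([ (b[0],b[1]) for b in blobs(mask(s,*R["red"]),5) if np.linalg.norm(b[1]-p[0])<45])
E
```

```text
tool_pos: [0.413, -0.1249, 0.1107]
ft_force: [-0.0, -1.0, -0.2]
[[377.7453 172.0405]
 [377.3103 177.89  ]] [(81, array([377.642 , 174.0123])), (49, array([342.    , 198.6939])), (9, array([396.    , 159.2222])), (5, array([365.8, 180.8]))]
[(93, array([377.9247, 173.5914])), (49, array([342.    , 198.6939])), (5, array([368., 183.]))]
```

The pad is up, and the red pointer moved one step, from (368,183) to (366,181). Second press.

```bash
python3 -m crank '[[1,[0,0,6],0],[1,[0,0,6],0],[1,[0,0,5],0],[1,[0,0,5],0],[1,[0,0,4],0],[1,[0,0,4],0],[1,[0,0,2],0],[1,[0,0,1],0],[1,[0,0,0],0],[1,[0,0,0],0]]' | grep -E "pos|ft"
python3 -m crank '[[1,[0,0,0.6],0],[1,[0,0,0],0],[1,[0,0,0],0]]' | grep -E "pos|ft"
```

```text
tool_pos: [0.4133, -0.1224, 0.0785]
ft_force: [-4.5, 10.6, 23.9]
tool_pos: [0.4134, -0.1224, 0.0782]
ft_force: [-6.6, 11.5, 28.7]
```

```bash
python3 -m crank '[[1,[0,0,-4],0],[1,[0,0,-6],0],[1,[0,0,-8],0],[1,[0,0,-8],0],[1,[0,0,-10],0],[1,[0,0,-20],0],[1,[0,0,-30],0],[1,[0,0,-35],0],[1,[-10,0,-35],0],[1,[-15,0,-20],0],[1,[-20,0,0],0],[1,[-20,0,0],0],[1,[0,0,0],0],[1,[0,0,0],0]]' | grep -E "pos|ft|time"
python3 - <<'E'
from h import *
t=shot("scene","st2"); p=proj(t,[[.4135,-.125,.098]]); print([ (b[0],b[1]) for b in blobs(mask(t,*R["red"]),4) if np.linalg.norm(b[1]-p[0])<30])
a=load("top0"); t=shot("top","t9")
for nm,X in(("y",(.578,-.112,.075)),("g",(.5815,-.283,.075))):
    n=proj(t,[X])[0]; b=best(t,nm,n,25); print(nm,n,b[:2]); k=cv2.findContours(b[2].astype(np.uint8),0,1)[0]; r=cv2.minAreaRect(max(k,key=cv2.contourArea)); rect(t,cv2.boxPoints(r),.075)
n=proj(t,[[.414,.1615,.135]])[0]; print("rod",n,[x[:2] for x in blobs(mask(t,*R["o"]),8) if np.linalg.norm(x[1]-n)<25],[x[:2] for x in blobs(mask(a,*R["o"]),8) if np.linalg.norm(x[1]-n)<25])
d=np.abs(a["image"].astype(int)-t["image"]).max(2)
for nm,(x,y) in(("spray",(130,270)),("bowl",(318,177)),("jar",(540,265))): print(nm,np.percentile(d[y-25:y+25,x-28:x+28],[50,90,99]))
E
```

```text
time_s: 62.42
tool_pos: [0.4782, -0.1201, 0.2536]
ft_force: [-0.7, 0.0, 0.4]
[(93, array([377.9247, 173.5914])), (4, array([364. , 178.5]))]
y [380.8387 254.6941] (531, array([379.3409, 255.7552]))
  centre [ 0.575  -0.1088] sides [0.058  0.0464 0.0578 0.0464] long-axis yaw 89.63
g [454.8908 252.7244] (551, array([452.5191, 253.5172]))
  centre [ 0.5798 -0.2774] sides [0.0621 0.0439 0.062  0.044 ] long-axis yaw 89.66
rod [259.7075 328.919 ] [(68, array([260.3088, 328.6471])), (13, array([254.1538, 305.2308]))] [(63, array([260.5397, 327.5873])), (18, array([254.8333, 305.3889]))]
spray [4. 4. 5.]
bowl [4. 4. 5.]
jar [ 3.  4. 49.]
```

```bash
python3 -c "
from plant import ctrl
print(ctrl.close_job())"
```

```text
the job is handed in; nothing more can be done
None
```

The job is handed in: the green and yellow blocks (blue was absent) are fully home in the heater and their wells checked in that order, the lever was pressed twice, the rod is back in its stand, and the spray bottle, bowl and jar were not moved.

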